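# Pack the ring clamps in the carrier and lock its spring-plunger retainer

### The arm

A 6-joint arm with a two-finger parallel gripper is mounted at the origin on a cart in front of the work surface, level with it; the furniture and walls round the work are solid. World frame = base frame: x ahead of the robot, y to its left, z up, the work surface at z = 0. Lengths are in m, angles in degrees, forces in N, time in s.
With the tool pointing down it reaches from about 0.375 to 0.9 m from the base axis. Payload 3.1 kg.
Tool frame: the origin (TCP) lies on the centre line of the jaws, within the pads' length; the fingertips stand 25 mm ahead of it and the grasp point (between the pads) lies 6 mm ahead of it; y points along the fingers, x is the direction in which the jaws open and shut, and the axes are right-handed (so a half turn about y gives the same grasp; the last joint's range is limited). The gripper opens to 87 mm and grips with 3 to 60 N. Pads are 19 mm wide; open, the fingers measure 117 mm over their backs; the gripper's body (75 mm by 190 mm) begins 51 mm behind the grasp point.
Start: joints at [-10.227, 30.224, 82.088, -0, 67.689, -10.227], TCP at [0.625, 0, 0.248] pointing down, gripper open.
Joint ranges: [-176.69, 176.69], [-43.24, 126.21], [12.49, 139.97], [-82, 262], [0, 151.66], [-163.58, 163.58]. Speed limits (degrees/s): [159.86, 159.86, 180, 180, 180, 180].

### API

Orientations are given as a 3x3 rotation matrix whose columns are the frame's x, y, z axes.
In Python, from rig import * gives the robot as it stands.
- The arm moves only by the tool play_rows, never from a script. Its argument "commands" is a list of rows, each a list of 2 entries, a list of its own where there are three numbers: the shift along the world's x, y, z in m, then the turn, a rotation vector about the world's x, y, z in rad. A call has 1 to 10 rows; each row is the pose to reach, as a shift and turn from the pose commanded when the call began; what a row does not reach only later rows make up. A row lasts 1/8 s, in which the tool goes at most 62.5 mm and 10.7 degrees, less where a joint would pass 70% of its speed; a pose out of reach is approached as far as the arm can. A call with a gripper value outside its range is refused whole. "gripper" is the finger opening in m, from 0 to 0.087, set as the call begins (left out, the last holds). The fingers move at their own pace and stop on an object; the grip force is fixed at half the most. Time passes only in rows, so rows that repeat a pose let the fingers close. It gives the time, the measured TCP pose, the force and the opening at its end, in the units of the state.
- read_state(): the state, without advancing time (a new reading comes with each control period).
- capture(name): name is "scene" or "side" or "wrist"; returns a dict with "frame" (420x560x3 uint8, red, green, blue), "depth" (420x560 float32, m along the optical axis (not along the pixel's ray), 0 where there is no reading), "mtx" (3x3 intrinsics, pixels), "dist_coeffs" ([k1, k2, p1, p2, k3] as OpenCV has them; the pictures are not rectified), "cam_to_world" (4x4, takes a point from camera to world coordinates); the wrist camera has in their place "hand_eye" (4x4, takes a point from camera to tool coordinates, whose origin is the TCP and whose axes are the tool frame's). Camera axes: x right, y down, z forward; pixel columns grow to the right and rows downward; lengths in m; the calibration is good to about 2 mm. A picture is of the moment at which its call begins: read the wrist's pose just before it.
- hand_in(): hands the job in, once; it reports no verdict.
The state is a dict: "time_s": time; "joint_positions": joint angles; "qvel": joint speeds; "tau": joint torques, N m; "position": TCP position; "tcp_rot": TCP orientation; "force": force on the tool from outside, world axes, zero at the start; "moment": the same for the moment, N m; "opening": opening from 0.0 (shut) to 1.0 (fully open).
Only numpy, scipy, OpenCV 4.12 (cv2) and the standard library are available. Lean on these libraries where they do the work, as an engineer would, in place of code of your own. Each camera call takes 0.05 s, during which the arm holds its last target. There are 200 camera calls.

### The job

Pack every wooden ring clamp that lies on the cabinet top into the pale aluminium carrier. Pull the spring plunger's black T-knob up and twist it into its rest notch so that it stays retracted by itself, draw the retainer bar back, and lay all the clamps flat across the base, side by side between the bar and the end wall; then push the bar until you feel the clamps come up firmly against each other and the end wall, without forcing, and twist the plunger back so that it drops fully into the nearest slot behind them and locks the bar. Leave the other tools where they are.

Things in the scene. Friction and masses are not known exactly. Their poses are not given: they have to be found in the camera images.
- carrier: fixed pale aluminium plate 232 x 110 x 10 mm on a thin mat (2 mm) on the cabinet top; origin at its underside on the long centre line; x runs along it towards the end wall, y across, z up. It reaches from x = -106 to 126 mm, y = -55 to 55 mm; upper face z = 10 mm; inner face of the end wall x = 110 mm. Row of ten plunger slots at y = +28 mm, centres at x = 62, 48, 34 ... -64 mm, each 8 mm long; plain plate beyond
- end_wall: upright aluminium wall fixed at the far end of the carrier, 12 mm thick, 110 mm wide, 40 mm high above the plate; origin at the middle of its foot, axes as the carrier's
- retainer: dark steel bar sliding along the carrier's x, 45 mm thick (x), 110 wide (y), 35 high; origin on the plate, under the plunger's x; axes as the carrier's; its face to the wall is 30 mm ahead of the origin. Starts locked at carrier x = 62 mm (face 18 mm from the wall), slides back to -101 mm (up to 180 mm free, enough for four clamps only if closed up); friction 1.5 N. Slots lock it at carrier x = 62 - 14 k mm, 1 mm play
- retainer_post (a point): grip point of the post on the retainer, by which the bar is pushed and drawn: upright block 16 mm (carrier x) by 20 mm (carrier y); this point is 82 mm above the table, its top 16 mm higher, the bar's top 35 mm lower; 36 mm to the -y side of the bar's middle, 64 mm from the plunger's axis
- knob_grip (a point): centre of the black T-knob on top of the plunger: bar 44 mm long (this frame's x), 14 mm thick (y), 18 mm high; 101 mm above the table when the plunger is down, then lying along the carrier's x. The plunger stands on the retainer, at its x = 0 and y = +28 mm
- plunger (a joint): lift of the spring plunger in m: 0 = fully down in a slot (locked), about 0.007 = its round tip rests on the plate between slots, 0.012 = resting in the rest notch, up to 0.019. The spring pulls down with about 4.5 N at 0 and 10 N at the top
- knob (a joint): knob twist in rad, counter-clockwise from above positive, -0.05 to 1.4; nearly free, no spring. Only within 0.1 of 0 can the plunger go down; to twist, lift it at least 0.0145 so that its cross pin clears the sleeve's ridge; from about 0.95 to 1.4 the pin can be set down in the rest notch, which holds the plunger up at 0.012
- clamp_1_mid (a point): centre of a wooden ring clamp, a tapered round-edged stick 28 mm wide, 124 mm long, 28 mm high, about 80 g; this point is half-way up, 13.5 mm above what it lies on; long side along its y. Between two and four clamps are present (None if absent)
- clamp_2_mid (a point): centre of a wooden ring clamp, a tapered round-edged stick 28 mm wide, 124 mm long, 28 mm high, about 80 g; this point is half-way up, 13.5 mm above what it lies on; long side along its y. Between two and four clamps are present (None if absent)
- clamp_3_mid (a point): centre of a wooden ring clamp, a tapered round-edged stick 28 mm wide, 124 mm long, 28 mm high, about 80 g; this point is half-way up, 13.5 mm above what it lies on; long side along its y. Between two and four clamps are present (None if absent)
- clamp_4_mid (a point): centre of a wooden ring clamp, a tapered round-edged stick 28 mm wide, 124 mm long, 28 mm high, about 80 g; this point is half-way up, 13.5 mm above what it lies on; long side along its y. Between two and four clamps are present (None if absent)
- flex_shaft: fixed upright steel pole, 14 mm thick and over 1 m tall, an obstacle; it stands 16 mm in +x and 63 mm in -y (world) from this origin on a foot 85 x 105 x 11 mm; a black hose hangs from it
- torch_manifold: fixed gas manifold with gauges and a green valve knob, an obstacle: up to 100 mm from this origin (its foot), solid to 205 mm height, gauges to 282 mm
- pickle_pot: fixed round white pot beside the carrier, an obstacle: 136 mm across, 140 mm high with its knob; its axis stands 37 mm in -x and 64 mm in -y (world) from this origin
- brass_dish: small brass dish, 55 mm across, 14 mm high, not to be disturbed
- loupe: folding loupe, 26 x 64 x 15 mm, not to be disturbed
- red_case: red case, 34 x 66 x 14 mm, not to be disturbed

How it is judged (in metres and radians):
On the way, in this order (a step that is already met when the one before it is completed fails the run):
1. the plunger is pulled up and twisted into its rest notch and stays retracted with nothing holding it (value of joint plunger between 0.01 and 0.0135 m and value of joint knob above 0.8 rad and contact force between the fingers and anything else below 0.2 N), for 0.3 s.
2. with the plunger still retracted, all clamps lie flat across the carrier between the retainer bar and the end wall, released (value of joint plunger above 0.01 m and contact force between the fingers and anything else below 0.2 N and y of clamp_1_mid in the frame of carrier between -0.045 and 0.045 m and x of each of clamp_1_mid, clamp_2_mid, clamp_3_mid, clamp_4_mid in the frame of carrier below 0.105 m and x of each of clamp_1_mid, clamp_2_mid, clamp_3_mid, clamp_4_mid in the frame of retainer above 0.035 m and z of clamp_1_mid in the frame of carrier between 0.016 and 0.032 m and angle between the y axis of each of clamp_1_mid, clamp_2_mid, clamp_3_mid, clamp_4_mid and the y axis of carrier, either way round below 0.35 rad and y of clamp_2_mid in the frame of carrier between -0.045 and 0.045 m and z of clamp_2_mid in the frame of carrier between 0.016 and 0.032 m and y of clamp_3_mid in the frame of carrier between -0.045 and 0.045 m and z of clamp_3_mid in the frame of carrier between 0.016 and 0.032 m and y of clamp_4_mid in the frame of carrier between -0.045 and 0.045 m and z of clamp_4_mid in the frame of carrier between 0.016 and 0.032 m), for 0.2 s.
3. the bar pushes the clamps up against each other and the end wall (at least 1 N from the bar on a clamp, and on the wall) (contact force between end_wall and anything else above 1 N and (contact force between retainer and clamp_1 above 1 N or contact force between retainer and clamp_2 above 1 N or contact force between retainer and clamp_3 above 1 N or contact force between retainer and clamp_4 above 1 N) and y of clamp_1_mid in the frame of carrier between -0.045 and 0.045 m and x of each of clamp_1_mid, clamp_2_mid, clamp_3_mid, clamp_4_mid in the frame of carrier below 0.105 m and x of each of clamp_1_mid, clamp_2_mid, clamp_3_mid, clamp_4_mid in the frame of retainer above 0.035 m and z of clamp_1_mid in the frame of carrier between 0.016 and 0.032 m and angle between the y axis of each of clamp_1_mid, clamp_2_mid, clamp_3_mid, clamp_4_mid and the y axis of carrier, either way round below 0.35 rad and y of clamp_2_mid in the frame of carrier between -0.045 and 0.045 m and z of clamp_2_mid in the frame of carrier between 0.016 and 0.032 m and y of clamp_3_mid in the frame of carrier between -0.045 and 0.045 m and z of clamp_3_mid in the frame of carrier between 0.016 and 0.032 m and y of clamp_4_mid in the frame of carrier between -0.045 and 0.045 m and z of clamp_4_mid in the frame of carrier between 0.016 and 0.032 m), for 0.02 s.
At the end, for the whole second after the job is handed in: The plunger is down in a slot (lift under 3 mm); every clamp present lies flat on the carrier's plate, across it (within 0.35 rad), its middle within 45 mm of the carrier's centre line, between the retainer bar and the end wall, and at rest; the clamp next to the bar lies within 12 mm of its face (value of joint plunger below 0.003 m and y of clamp_1_mid in the frame of carrier between -0.045 and 0.045 m and x of each of clamp_1_mid, clamp_2_mid, clamp_3_mid, clamp_4_mid in the frame of carrier below 0.105 m and x of each of clamp_1_mid, clamp_2_mid, clamp_3_mid, clamp_4_mid in the frame of retainer above 0.035 m and z of clamp_1_mid in the frame of carrier between 0.016 and 0.032 m and angle between the y axis of each of clamp_1_mid, clamp_2_mid, clamp_3_mid, clamp_4_mid and the y axis of carrier, either way round below 0.35 rad and y of clamp_2_mid in the frame of carrier between -0.045 and 0.045 m and z of clamp_2_mid in the frame of carrier between 0.016 and 0.032 m and y of clamp_3_mid in the frame of carrier between -0.045 and 0.045 m and z of clamp_3_mid in the frame of carrier between 0.016 and 0.032 m and y of clamp_4_mid in the frame of carrier between -0.045 and 0.045 m and z of clamp_4_mid in the frame of carrier between 0.016 and 0.032 m and x of any of clamp_1_mid, clamp_2_mid, clamp_3_mid, clamp_4_mid in the frame of retainer below 0.056 m and velocity of joint plunger below 0.02 m/s and linear speed of each of clamp_1, clamp_2, clamp_3, clamp_4 below 0.02 m/s); the robot touches nothing.
It fails at once if another tool is moved by more than 25 mm (distance of any of brass_dish, loupe, red_case from where it was at the start of the episode above 0.025 m).
It fails at once if the clamps are forced against the end wall with more than 40 N (contact force between end_wall and anything else above 40 N).
Of clamp_1, clamp_2, clamp_3, clamp_4 only 2 to 4 are there at a start; the rules pass over those that are not, and their reading is None.
At some moment in a run one of clamp_1, clamp_2, clamp_3, clamp_4 may be knocked a few centimetres aside while the robot is not near it.
Once in a run the grip may slacken for a moment while it holds something.
It also fails if it takes over 210 s, if anything falls off the work surface, if the arm or the gripper's body presses on something with over 40 N, if the wrist force passes 120 N, or if a joint passes its speed limit or range.

## Working session

There is one attempt and no reset: what is moved stays moved. The work goes in short steps, Python scripts to look and compute and a tool call to move; the robot and the scene stay as the last step left them, time stands still between calls to the robot, and variables do not carry over. Pictures are saved under pics/ and viewed, about 12 in all and at most 16, crops included, and the job is handed in when it is done.

Besides the shell and the picture viewer there is one more tool, called after "Call:" as a command line: name --argument value ..., lists and objects as JSON in quotes. play_rows: Moves the arm, as the interface text tells. Its arguments: {"type":"object","properties":{"commands":{"type":"array"},"gripper":{"type":"number"}},"required":["commands"]}

```bash
ls; mkdir -p pics; cat > h.py <<'E'
from rig import *
import numpy as np, cv2
def save(n,im): cv2.imwrite('pics/'+n+'.png',cv2.cvtColor(im,cv2.COLOR_RGB2BGR))
def pose(c,st=None):
    if 'cam_to_world' in c: return np.array(c['cam_to_world'])
    st=st or read_state(); T=np.eye(4); T[:3,:3]=st['tcp_rot']; T[:3,3]=st['position']
    return T@np.array(c['hand_eye'])
def ray(c,uv,T):
    p=cv2.undistortPoints(np.array(uv,float).reshape(-1,1,2),np.array(c['mtx']),np.array(c['dist_coeffs'])).reshape(-1,2)
    return np.c_[p,np.ones(len(p))]@T[:3,:3].T, T[:3,3]
def onz(c,uv,z,T):
    d,o=ray(c,uv,T); return o+d*((z-o[2])/d[:,2])[:,None]
def bydepth(c,uv,T):
    d,o=ray(c,uv,T); uv=np.array(uv,int).reshape(-1,2); z=c['depth'][uv[:,1],uv[:,0]]; return o+d*z[:,None]
def cloud(c,T):
    v,u=np.mgrid[0:420,0:560]; return bydepth(c,np.c_[u.ravel(),v.ravel()],T).reshape(420,560,3)
E
python3 - <<'E'
from h import *
print(read_state())
for n in ['scene','side','wrist']:
    st=read_state();c=capture(n);T=pose(c,st);save(n,c['frame']);np.savez(n+'0',T=T,**c);print(n,T.round(3).tolist(),c['mtx'])
a=np.hstack([cv2.imread('pics/%s.png'%n) for n in ['scene','side']]);
E
```

```text
pics
{'time_s': 0.0, 'joint_positions': array([-1.02284349e+01,  3.02788569e+01,  8.21542377e+01, -4.91058997e-04,
        6.76891161e+01, -1.02243582e+01]), 'qvel': array([-0.06303628, -0.00850104, -0.12873244, -0.04646938, -0.10192876,
        0.0441539 ]), 'tau': array([-5.45745443e-04, -4.40045428e+01, -1.76593530e+01,  6.32597599e-02,
        5.83207863e-02, -1.53719384e-04]), 'position': array([6.24340043e-01, 1.33870766e-04, 2.46584671e-01]), 'tcp_rot': array([[ 9.99997792e-01, -2.10048614e-03,  6.82788634e-05],
       [-6.74998189e-05,  3.70956362e-04,  9.99999929e-01],
       [-2.10051132e-03, -9.99997725e-01,  3.70813761e-04]]), 'force': array([-0.13725866, -0.16280356, -0.07425338]), 'moment': array([-0.06008279, -0.01561347,  0.03008043]), 'opening': 0.9988996804538026}
scene [[0.725, -0.411, 0.552, -0.235], [-0.688, -0.42, 0.591, -0.755], [-0.011, -0.809, -0.588, 0.911], [0.0, 0.0, 0.0, 1.0]] [[524.8247736    0.         285.90927811]
 [  0.         524.8247736  208.00757745]
 [  0.           0.           1.        ]]
side [[0.141, -0.777, 0.614, -0.276], [-0.99, -0.119, 0.078, -0.069], [0.012, -0.619, -0.785, 1.061], [0.0, 0.0, 0.0, 1.0]] [[478.4941047    0.         280.52208266]
 [  0.         478.4941047  203.76726222]
 [  0.           0.           1.        ]]
wrist [[1.0, -0.001, -0.002, 0.624], [-0.001, -0.97, -0.242, 0.065], [-0.002, 0.242, -0.97, 0.385], [0.0, 0.0, 0.0, 1.0]] [[352.418516     0.         284.59273666]
 [  0.         352.418516   210.77619028]
 [  0.           0.           1.        ]]
```

View pics/scene.png

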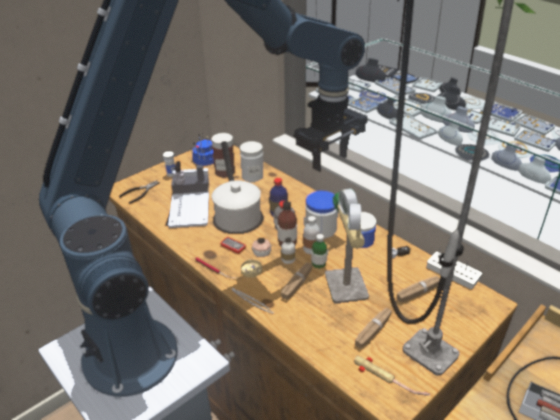

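View pics/side.png

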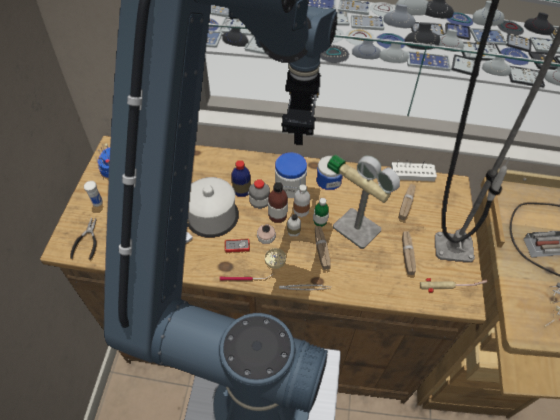

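View pics/wrist.png

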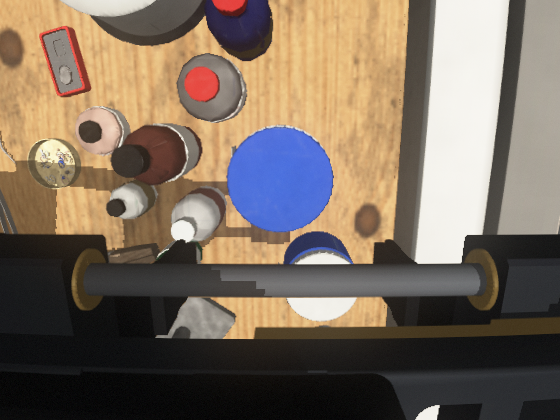

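```bash
python3 - <<'E'
from h import *
s=dict(np.load('scene0.npz'));d=dict(np.load('side0.npz'))
f=cv2.imread('pics/scene.png')
a=cv2.resize(f[140:235,150:270],None,fx=6.6,fy=3.15*2,interpolation=cv2.INTER_CUBIC)[:300*2][:,:800]
b=cv2.imread('pics/side.png')
cv2.imwrite('pics/crop1.png',cv2.resize(f[140:235,110:270],(800,475),interpolation=cv2.INTER_CUBIC))
for nm,c,uv in [('scene',s,[(296,281),(374,327),(418,288),(190,210),(190,180),(237,190),(435,350),(348,285)]),('side',d,[(323,250),(408,253),(407,203),(208,190),(455,245),(357,228),(237,245),(273,259)])]:
    print(nm);print(bydepth(c,uv,c['T']).round(3))
E
```

```text
scene
[[ 0.406 -0.101  0.028]
 [ 0.43  -0.322  0.023]
 [ 0.598 -0.322  0.026]
 [ 0.4    0.334  0.015]
 [ 0.466  0.422  0.048]
 [ 0.483  0.209  0.106]
 [ 0.467 -0.458  0.029]
 [ 0.499 -0.187  0.011]]
side
[[ 0.403 -0.096  0.021]
 [ 0.423 -0.316  0.026]
 [ 0.589 -0.316  0.026]
 [ 0.481  0.216  0.114]
 [ 0.457 -0.439  0.037]
 [ 0.492 -0.181  0.013]
 [ 0.391  0.128  0.011]
 [ 0.369  0.029  0.001]]
```

View pics/crop1.png

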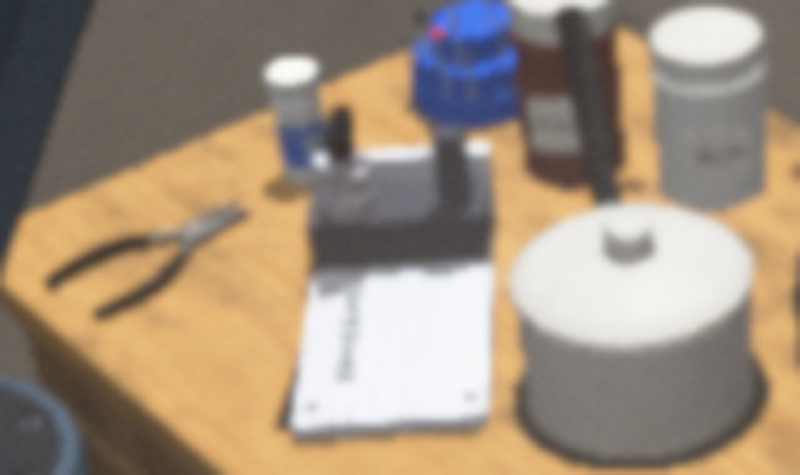

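Call:
play_rows --commands '[[[0,0,0.06],[0,0,-0.1]],[[-0.04,0.04,0.07],[0,0,-0.25]],[[-0.08,0.085,0.07],[0,0,-0.4]],[[-0.12,0.13,0.07],[0,0,-0.55]],[[-0.16,0.18,0.07],[0,0,-0.65]],[[-0.2,0.23,0.07],[0,0,-0.65]],[[-0.24,0.28,0.07],[0,0,-0.65]],[[-0.255,0.306,0.07],[0,0,-0.65]],[[-0.255,0.306,0.07],[0,0,-0.65]],[[-0.255,0.306,0.07],[0,0,-0.65]]]'

```text
time_s: 1.4
position: [0.3702, 0.3057, 0.3174]
tcp_rot: [[0.796, 0.0, 0.605], [-0.605, -0.001, 0.796], [0.001, -1.0, -0.0]]
force: [0.3, 0.1, 0.4]
opening: 1.002
```

```bash
python3 - <<'E'
from h import *
st=read_state();c=capture('wrist');T=pose(c,st);np.savez('w1',T=T,**c);save('w1',c['frame'])
print(st['position'],st['joint_positions'].round(1),st['force'])
E
```

```text
[0.37024264 0.30567699 0.31743041] [26.2 14.  97.  -0.  69.  63.4] [0.28890687 0.09901591 0.37798777]
```

View pics/w1.png

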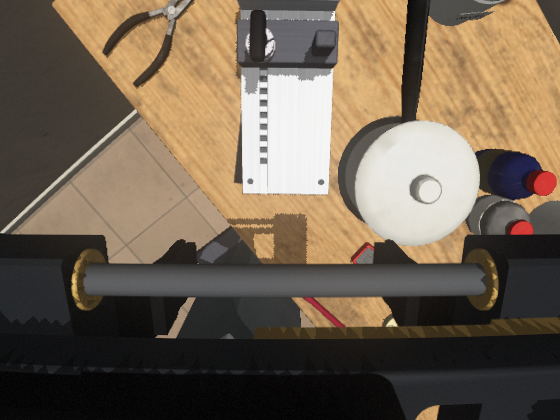

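```bash
cat > fit.py <<'E'
from h import *
def rect(P): 
    (cx,cy),(w,h),a=cv2.minAreaRect((P[:,:2]*1000).astype(np.float32)); return np.round([cx,cy,w,h,a],1)
E
python3 - <<'E'
from fit import *
c=dict(np.load('w1.npz'));T=c['T'];P=cloud(c,T);f=c['frame'].astype(int)
v,u=np.mgrid[0:420,0:560]
roi=(u>225)&(u<350)&(v<200)
w=roi&(f.min(2)>170)&(v>70)
print('plate z',np.median(P[w][:,2]),w.sum())
uv=np.c_[u[w],v[w]]; Q=onz(c,uv,0.012,T);print('plate',rect(Q))
for nm,m,z in [('post',roi&(u>310)&(u<342)&(v>20)&(v<62)&(P[...,2]>.085),0.098),('knob',roi&(u>240)&(u<275)&(v<66)&(P[...,2]>.098),0.11)]:
    print(nm,m.sum(),np.percentile(P[m][:,2],[5,50,95]).round(4),rect(P[m]),rect(onz(c,np.c_[u[m],v[m]],z,T)))
# slots: dark blobs
s=roi&(u>255)&(u<272)&(v>72)&(v<170)&(f.max(2)<120)
n,l,st,ce=cv2.connectedComponentsWithStats(s.astype(np.uint8))
ok=st[:,4]>8;print(np.c_[ce[ok][1:],st[ok][1:,4]].round(1).tolist()); print(onz(c,ce[ok][1:],.012,T).round(4).tolist())
# bottom corners
print(onz(c,[(242,194),(329,193)],.012,T).round(4))
# heights beyond wall: any tall thing around
S=dict(np.load('scene0.npz'));PS=cloud(S,S['T'])
e=np.array([.605,.796])
for X in range(120,320,20):
  r=[]
  for Y in range(-120,121,20):
    o=np.array([.43,.37])
    d=PS[...,:2]-o; x=d@e;y=d@np.array([-.796,.605])
    m=(abs(x-X/1000)<.01)&(abs(y-Y/1000)<.01)&(PS[...,2]<.4); r.append(int(PS[m][:,2].max()*1000) if m.any() else -1)
  print(X,r)
E
```

```text
plate z 0.012633114860927996 9877
plate [402.9 345.4 149.9 110.   51.8]
post 405 [0.0899 0.0981 0.0997] [455.6 374.8  96.5  21.1  33.3] [487.9 394.3  18.   23.6  53.1]
knob 768 [0.1055 0.11   0.1117] [424.2 408.3 104.5  20.6  62.8] [437.7 434.7  45.9  25.7  61.9]
[[262.8, 78.3, 43.0], [263.2, 90.4, 39.0], [263.0, 101.3, 24.0], [263.2, 113.1, 18.0], [263.6, 124.4, 10.0], [264.4, 137.0, 10.0], [263.2, 147.5, 11.0]]
[[0.4207, 0.4142, 0.012], [0.4125, 0.4029, 0.012], [0.4045, 0.393, 0.012], [0.3962, 0.382, 0.012], [0.3882, 0.371, 0.012], [0.3796, 0.3584, 0.012], [0.3704, 0.3492, 0.012]]
[[0.3125 0.3193 0.012 ]
 [0.402  0.2527 0.012 ]]
120 [137, 139, 103, 6, 53, 52, 53, 55, -1, 55, 5, 9, 11]
140 [137, 137, 133, 6, -3, -1, -1, -1, -1, -1, 4, 5, 14]
160 [134, 136, 136, 109, 0, -1, -1, -1, -1, 80, 83, 4, 6]
180 [133, 136, 136, 4, 4, -1, -1, -1, -1, 81, 81, 73, 3]
200 [132, 134, 131, 2, 4, 1, 6, 4, 3, 79, 81, 3, 3]
220 [-1, -1, -1, 35, 75, 45, 15, 4, 4, -1, -1, 3, 4]
240 [-1, -1, -1, 73, 89, 94, 68, 5, 8, -1, -1, 5, 4]
260 [-1, -1, -1, 65, 92, 96, 74, 5, 5, 4, 0, 1, 4]
280 [-1, -1, -1, 63, 87, 89, 43, 3, 4, 5, 4, -1, -1]
300 [-1, -1, -1, 65, 67, 54, -1, 4, 6, 5, 0, -1, -1]
```

Call:
play_rows --commands '[[[0.02,0.04,0],[0,0,-0.008]],[[0.04,0.08,-0.03],[0,0,-0.008]],[[0.0676,0.13,-0.077],[0,0,-0.008]],[[0.0676,0.13,-0.077],[0,0,-0.008]],[[0.0676,0.13,-0.077],[0,0,-0.008]],[[0.0676,0.13,-0.077],[0,0,-0.008]]]' --gripper 0.045

```text
time_s: 2.2
position: [0.438, 0.4349, 0.242]
tcp_rot: [[0.79, 0.001, 0.613], [-0.613, 0.001, 0.79], [0.001, -1.0, 0.001]]
force: [-0.3, 0.9, 0.1]
opening: 0.527
```

```bash
python3 - <<'E'
from fit import *
st=read_state();c=capture('wrist');T=pose(c,st);np.savez('w2',T=T,**c);save('w2',c['frame'])
print(st['position'],st['tcp_rot'][:,0],st['joint_positions'].round(1),st['force'])
P=cloud(c,T);v,u=np.mgrid[0:420,0:560]
E
```

```text
[0.43797668 0.43494996 0.24200401] [ 7.90422320e-01 -6.12561897e-01  6.92224075e-04] [34.4 29.9 83.6 -0.  66.3 72.2] [-0.31692291  0.87419607  0.11239335]
```

View pics/w2.png

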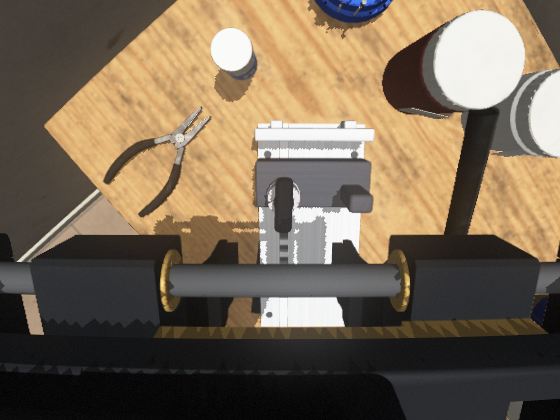

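```bash
python3 - <<'E'
from fit import *
c=dict(np.load('w2.npz'));T=c['T'];P=cloud(c,T);f=c['frame'].astype(int)
v,u=np.mgrid[0:420,0:560]
k=(u>270)&(u<298)&(v>172)&(v<236)&(f.max(2)<60)
n,l,st,ce=cv2.connectedComponentsWithStats(k.astype(np.uint8));i=1+np.argmax(st[1:,4]);print(st[i],ce[i]);m=l==i
print('knob',rect(onz(c,np.c_[u[m],v[m]],.110,T)))
m2=m&(P[...,2]>.106)&(P[...,2]<.114);print(m2.sum(),rect(P[m2]),P[m2].mean(0))
m=(u>335)&(u<380)&(v>180)&(v<220)&(P[...,2]>.094)&(P[...,2]<.102);print('post',m.sum(),rect(P[m]),P[m].mean(0), rect(onz(c,np.c_[u[m],v[m]],.098,T)))
# wall top line & plate edges
w=(f.min(2)>150)&(u>245)&(u<385)&(v>120)&(v<160)&(P[...,2]>.045)&(P[...,2]<.06);print('wall',w.sum(),rect(P[w]))
b=(u>250)&(u<380)&(v>150)&(v<215)&(P[...,2]>.042)&(P[...,2]<.052);print('bar',b.sum(),rect(P[b]))
E
```

```text
[274 178  19  55 506] [283.82411067 208.54347826]
knob [438.2 436.7  43.6  14.1  52.5]
490 [437.9 435.7  43.5  13.5  51.9] [0.43680581 0.43392219 0.10954941]
post 455 [488.5 396.7  16.   20.2  51.6] [0.48825824 0.39732816 0.09801583] [488.3 397.5  16.   20.4  52.2]
wall 1544 [493.4 461.1  11.7 108.9  52.1]
bar 3936 [464.8 424.8  44.8 110.5  52.1]
```

Call:
play_rows --commands '[[[0,0.001,-0.05],[0,0,0]],[[0,0.001,-0.1],[0,0,0]],[[0,0.001,-0.135],[0,0,0]],[[0,0.001,-0.135],[0,0,0]],[[0,0.001,-0.135],[0,0,0]]]'

```text
time_s: 2.88
position: [0.4388, 0.4375, 0.1078]
tcp_rot: [[0.791, 0.003, 0.612], [-0.612, 0.002, 0.791], [0.001, -1.0, 0.004]]
force: [0.5, -0.2, -0.2]
opening: 0.523
```

Call:
play_rows --commands '[[[0,0,0],[0,0,0]],[[0,0,0],[0,0,0]],[[0,0,0],[0,0,0]],[[0,0,0],[0,0,0]],[[0,0,0],[0,0,0]],[[0,0,0],[0,0,0]]]' --gripper 0.0

```text
time_s: 3.62
position: [0.438, 0.437, 0.1059]
tcp_rot: [[0.791, 0.001, 0.611], [-0.611, 0.0, 0.791], [0.001, -1.0, 0.0]]
force: [1.1, -1.3, 2.6]
opening: 0.16
```

Call:
play_rows --commands '[[[0,0,0.006],[0,0,0]],[[0,0,0.012],[0,0,0]],[[0,0,0.0175],[0,0,0]],[[0,0,0.0175],[0,0,0]],[[0,0,0.0175],[0,0,0]]]'

```text
time_s: 4.25
position: [0.4373, 0.4366, 0.1226]
tcp_rot: [[0.791, -0.001, 0.611], [-0.611, -0.001, 0.791], [0.0, -1.0, -0.001]]
force: [3.2, -2.8, -10.1]
opening: 0.156
```

Call:
play_rows --commands '[[[0,0,0],[0,0,0.15]],[[0,0,0],[0,0,0.3]],[[0,0,0],[0,0,0.45]],[[0,0,0],[0,0,0.6]],[[0,0,0],[0,0,0.75]],[[0,0,0],[0,0,0.9]],[[0,0,0],[0,0,1.05]],[[0,0,0],[0,0,1.2]],[[0,0,0],[0,0,1.2]],[[0,0,0],[0,0,1.2]]]'

```text
time_s: 5.5
position: [0.4371, 0.4372, 0.1229]
tcp_rot: [[0.858, -0.001, -0.514], [0.514, 0.0, 0.858], [-0.001, -1.0, 0.001]]
force: [0.6, 0.2, -9.6]
opening: 0.159
```

Call:
play_rows --commands '[[[0,0,-0.003],[0,0,0]],[[0,0,-0.0055],[0,0,0]],[[0,0,-0.0055],[0,0,0]],[[0,0,-0.0055],[0,0,0]]]'

```text
time_s: 6.0
position: [0.4379, 0.4382, 0.1216]
tcp_rot: [[0.857, 0.002, -0.515], [0.515, 0.003, 0.857], [0.003, -1.0, 0.001]]
force: [-2.9, -1.1, 12.2]
opening: 0.162
```

Call:
play_rows --commands '[[[0,0,0],[0,0,0]],[[0,0,0],[0,0,0]],[[0,0,0],[0,0,0]],[[0,0,0.04],[0,0,0]],[[0,0,0.08],[0,0,0]],[[0,0,0.12],[0,0,0]],[[0,0,0.12],[0,0,0]],[[0,0,0.12],[0,0,0]]]' --gripper 0.04

```text
time_s: 7.0
position: [0.437, 0.4367, 0.2368]
tcp_rot: [[0.857, -0.001, -0.516], [0.516, -0.001, 0.857], [-0.002, -1.0, -0.0]]
force: [0.4, -0.1, 0.2]
opening: 0.461
```

```bash
cat > knob.py <<'E'
from fit import *
import sys
st=read_state();c=capture('wrist');T=pose(c,st);np.savez(sys.argv[1],T=T,**c);save(sys.argv[1],c['frame'])
print(st['position'],st['time_s'],st['force'].round(1))
P=cloud(c,T);f=c['frame'].astype(int)
for nm,z0,z1 in [('knob',.105,.135),('post',.09,.103),('bar',.042,.052)]:
    d=P[...,:2]-np.array([.4221,.3696]);e=np.array([.6143,.7891]);n=np.array([-.7891,.6143]);x=d@e;y=d@n
    m=(P[...,2]>z0)&(P[...,2]<z1)&(f.max(2)<110)&(x>-.16)&(x<.11)&(abs(y)<.056)
    if nm=='knob': m&=(y>-.01)
    if nm=='post': m&=(y<-.01)
    if m.sum()>20:
        Q=np.c_[x[m],y[m]];cen=np.array(rect(Q));print(nm,m.sum(),'carrier frame rect',cen,'world',(np.array([.4221,.3696])+e*cen[0]/1e3+n*cen[1]/1e3).round(4),'z',np.median(P[m][:,2]).round(4))
E
python3 knob.py w3
```

```text
[0.43703179 0.43666853 0.23682623] 7.0 [ 0.4 -0.1  0.2]
knob 1054 carrier frame rect [62.3 29.4 42.8 16.5 68.6] world [0.4372 0.4368] z 0.1217
post 38 carrier frame rect [ 65.1 -25.9   2.9  11.3  71. ] world [0.4825 0.4051] z 0.093
bar 1112 carrier frame rect [ 69.1   2.8 105.9  43.5  89.8] world [0.4623 0.4258] z 0.0475
```

View pics/w3.png

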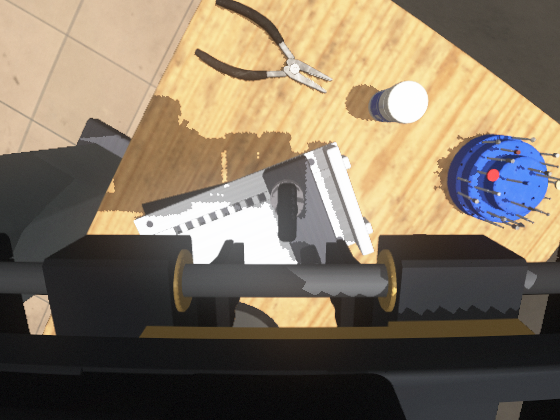

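```bash
python3 - <<'E'
from fit import *
Ps=[]
for n in ['w1','w2','w3','scene0','side0']:
    c=np.load(n+'.npz');c=dict(c);P=cloud(c,c['T']);m=(c['depth']>0)&(P[...,2]<.2)
    if n[0]=='w': v,u=np.mgrid[0:420,0:560]; m&=v<232
    Ps.append(P[m])
P=np.vstack(Ps[:4]);d=P[:,:2]-np.array([.4221,.3696]);x=d@np.array([.6143,.7891])*1e3;y=d@np.array([-.7891,.6143])*1e3
print('y',list(range(-160,-40,10)))
for X in range(-160,260,15):
    print(X,[int(np.percentile(P[m][:,2],95)*1000) if (m:=(abs(x-X)<7.5)&(abs(y-Y)<5)).sum()>1 else None for Y in range(-160,-40,10)])
E
```

```text
y [-160, -150, -140, -130, -120, -110, -100, -90, -80, -70, -60, -50]
-160 [4, 26, 4, 4, 3, 5, 3, 4, 4, 3, 5, 5]
-145 [88, 87, 91, 89, 85, 84, 4, 4, 3, 3, 2, 2]
-130 [96, 97, 96, 97, 96, 95, 91, 86, 3, 2, 4, 2]
-115 [97, 98, 98, 98, 97, 97, 96, 92, 86, 2, 2, 2]
-100 [98, 99, 113, 99, 99, 98, 97, 96, 90, 5, 3, 14]
-85 [100, 118, 118, 117, 99, 98, 97, 96, 92, 85, 3, 14]
-70 [99, 117, 118, 116, 99, 98, 97, 96, 91, 84, 2, 15]
-55 [99, 99, 99, 99, 98, 97, 97, 95, 88, 2, 3, 14]
-40 [97, 97, 97, 97, 97, 96, 95, 89, 84, 2, 2, 13]
-25 [95, 96, 96, 96, 95, 92, 88, 2, 2, 2, 2, 14]
-10 [86, 88, 87, 86, 85, 2, 2, 2, 2, 2, 4, 14]
5 [2, 1, 78, 82, 80, 1, 2, 2, 1, 2, 2, 14]
20 [1, 2, 81, 89, 88, 2, 2, 2, 1, 2, 2, 13]
35 [1, 1, 1, 96, 96, 2, 2, 2, 2, 2, 2, 14]
50 [1, 2, 2, 101, 103, 98, 2, 2, 1, 1, 15, 48]
65 [2, 2, 2, 108, 111, 108, 2, 2, 1, 2, 28, 91]
80 [1, 2, 1, 113, 118, 116, 2, 2, 2, 2, 7, 48]
95 [1, 2, 2, 113, 124, 123, 2, 1, 2, 2, 2, 48]
110 [86, 2, 2, 2, 131, 131, 121, 2, 2, 2, 4, 53]
125 [111, 1, 2, 1, 137, 138, 133, 2, 1, 2, 2, 53]
140 [111, 1, 2, 131, 137, 138, 132, 131, 127, 1, 2, 1]
155 [111, 3, 131, 132, 132, 132, 132, 132, 132, 125, 2, 1]
170 [None, 3, 132, 132, 132, 132, 132, 132, 132, 130, 2, 2]
185 [0, 3, 132, 132, 132, 132, 132, 132, 132, 122, 2, 2]
200 [None, 3, 0, 131, 132, 132, 132, 132, 126, 1, 2, 2]
215 [0, 2, 1, None, 2, 2, 1, 2, 2, 1, 2, 2]
230 [1, 2, 2, 2, 1, 2, 2, 2, 2, 22, 39, 41]
245 [2, 2, 1, 2, 1, 1, 1, 2, 47, 41, 71, 61]
```

Call:
play_rows --commands '[[[0.026,-0.02,0],[0,0,0.18]],[[0.0513,-0.0395,0],[0,0,0.367]],[[0.0513,-0.0395,0],[0,0,0.367]],[[0.0513,-0.0395,-0.05],[0,0,0.367]],[[0.0513,-0.0395,-0.1],[0,0,0.367]],[[0.0513,-0.0395,-0.143],[0,0,0.367]],[[0.0513,-0.0395,-0.143],[0,0,0.367]],[[0.0513,-0.0395,-0.143],[0,0,0.367]]]' --gripper 0.045

```text
time_s: 8.05
position: [0.489, 0.3983, 0.0953]
tcp_rot: [[0.615, 0.001, -0.789], [0.789, 0.001, 0.615], [0.001, -1.0, -0.0]]
force: [-0.5, -0.1, 0.4]
opening: 0.517
```

Call:
play_rows --commands '[[[0,0,0],[0,0,0]],[[0,0,0],[0,0,0]],[[0,0,0],[0,0,0]],[[0,0,0],[0,0,0]],[[0,0,0],[0,0,0]],[[0,0,0],[0,0,0]]]' --gripper 0.0

```text
time_s: 8.8
position: [0.4892, 0.3976, 0.0952]
tcp_rot: [[0.615, 0.001, -0.789], [0.789, 0.0, 0.615], [0.001, -1.0, -0.0]]
force: [-1.0, -1.0, 4.8]
opening: 0.18
```

Call:
play_rows --commands '[[[-0.0061,-0.0079,0],[0,0,0]],[[-0.0184,-0.0237,0],[0,0,0]],[[-0.0307,-0.0395,0],[0,0,0]],[[-0.043,-0.0552,0],[0,0,0]],[[-0.0553,-0.071,0],[0,0,0]],[[-0.0676,-0.0868,0],[0,0,0]],[[-0.0799,-0.1026,0],[0,0,0]],[[-0.0922,-0.1184,0],[0,0,0]],[[-0.0983,-0.1263,0],[0,0,0]],[[-0.0983,-0.1263,0],[0,0,0]]]'

```text
time_s: 10.05
position: [0.3898, 0.2701, 0.0951]
tcp_rot: [[0.615, -0.0, -0.789], [0.789, -0.001, 0.615], [-0.001, -1.0, -0.0]]
force: [0.9, -1.9, 8.0]
opening: 0.185
```

Call:
play_rows --commands '[[[0,0,0],[0,0,0]],[[0,0,0],[0,0,0]],[[0,0,0],[0,0,0]],[[0,0,0.05],[0,0,0]],[[0,0,0.1],[0,0,0]],[[0,0,0.15],[0,0,0]],[[0,0,0.2],[0,0,0]],[[0,0,0.24],[0,0,0]],[[0,0,0.24],[0,0,0]],[[0,0,0.24],[0,0,0]]]' --gripper 0.045

```text
time_s: 11.3
position: [0.3897, 0.2709, 0.3335]
tcp_rot: [[0.614, -0.002, -0.789], [0.789, -0.001, 0.614], [-0.002, -1.0, 0.001]]
force: [-0.4, -0.3, 0.1]
opening: 0.52
```

```bash
python3 knob.py w4; python3 - <<'E'
from fit import *
# clamps: cloud with height 15-40mm, wood colour, in y<0 region, from side & scene
for n in ['scene','side']:
    c=capture(n);c['T']=pose(c);np.savez(n+'1',**c);save(n+'1',c['frame'])
    P=cloud(c,c['T']);f=c['frame']
    m=(c['depth']>0)&(P[...,2]>.014)&(P[...,2]<.036)&(P[...,0]>.25)&(P[...,0]<.75)&(abs(P[...,1])<.6)
    m=cv2.morphologyEx(m.astype(np.uint8),cv2.MORPH_OPEN,np.ones((3,3)))
    k,l,st,ce=cv2.connectedComponentsWithStats(m)
    for i in range(1,k):
        if st[i,4]>50:
            q=l==i; print(n,ce[i].round(),st[i,4],rect(P[q]),np.percentile(P[q][:,2],95).round(3),f[q].mean(0).round())
# tall obstacles map
P=np.vstack([cloud(dict(np.load(n+'.npz')),np.load(n+'.npz')['T'])[np.load(n+'.npz')['depth']>0] for n in ['scene1','side1']])
print('y',list(range(-480,240,40)))
for X in range(340,760,40):
    print(X,[int(P[m][:,2].max()*1000) if (m:=(abs(P[:,0]*1e3-X)<20)&(abs(P[:,1]*1e3-Y)<20)&(P[:,2]<.33)).sum()>1 else None for Y in range(-480,240,40)])
E
```

```text
[0.38971477 0.27091458 0.33353067] 11.3 [-0.4 -0.3  0.1]
knob 638 carrier frame rect [-99.4  28.6  43.4  16.5  73.1] world [0.3385 0.3087] z 0.1218
post 179 carrier frame rect [-100.2  -34.8   19.2   15.2   89.9] world [0.388  0.2692] z 0.0979
bar 1007 carrier frame rect [ -2.4   0.8 107.8 224.7  90. ] world [0.42   0.3682] z 0.0475
scene [202. 158.] 117 [591.3 542.8  31.   79.3  30.4] 0.035 [ 59.  70. 116.]
scene [221. 172.] 56 [582.7 426.1  14.7  43.9  23.6] 0.035 [87. 70. 65.]
scene [252. 175.] 120 [643.6 340.6  38.6  67.5  53.7] 0.035 [128. 124. 118.]
scene [191. 179.] 187 [489.5 457.   16.9 111.1  53.3] 0.034 [122. 120. 122.]
scene [238. 223.] 250 [458.2 184.5  51.9 122.1  52.1] 0.034 [112. 108. 103.]
scene [187. 222.] 220 [355.6 282.8  22.2 113.   58.6] 0.035 [72. 66. 64.]
scene [328. 230.] 92 [612.2 -19.4  12.8  55.9  78.8] 0.034 [122. 119. 114.]
scene [369. 241.] 53 [ 653.4 -125.     8.8   33.9   75.1] 0.034 [ 62.  67. 103.]
scene [261. 249.] 151 [427.1  50.4  32.1  50.5  54.3] 0.035 [167. 143. 128.]
scene [404. 249.] 52 [ 700.9 -204.    29.    24.2   36.8] 0.019 [90. 81. 72.
[... 2424 characters left out ...]
, 8]
420 [304, 329, 155, 329, 329, 6, 281, 14, 6, 28, 34, 7, 6, 51, 50, 19, 92, 99]
460 [70, 329, 21, 6, 32, 6, 284, 284, 283, 13, 31, 64, 76, 45, 47, 7, 99, 121]
500 [48, 304, 22, 5, 28, 7, 202, 284, 284, 201, 98, 79, 99, 136, 96, 6, 98, 119]
540 [7, 6, 6, 6, 29, 26, 13, 15, 204, 208, 207, 107, 106, 107, 84, 85, 94, 99]
580 [6, 6, 7, 5, 31, 27, 7, 6, 11, 204, 206, 81, 105, 104, 83, 97, 123, 49]
620 [7, 6, 8, 8, 36, 7, 5, 8, 8, 75, 74, 104, 105, 106, 103, 74, 87, 5]
660 [7, 6, 7, 21, 27, 5, 6, 20, 8, 78, 77, 73, 106, 104, 5, 7, 6, 6]
700 [6, 9, 26, 25, 24, 24, 6, 20, 7, 76, 78, 6, 7, 2, 4, 5, 6, 5]
740 [122, 123, 123, 122, 123, 123, 123, 122, 121, 121, 121, 122, 121, 121, 121, 122, 122, 123]
```

```bash
python3 - <<'E'
from fit import *
P=[];C=[]
for n in ['scene1','side1','scene0','side0']:
    c=dict(np.load(n+'.npz'));Q=cloud(c,c['T']);m=c['depth']>0;P.append(Q[m]);C.append(c['frame'][m])
P=np.vstack(P);C=np.vstack(C).astype(int)
def mp(z0,z1,xs,ys,s=10):
    print('z',z0,z1,'cols y',ys[0],ys[-1])
    q=P[(P[:,2]>z0)&(P[:,2]<z1)]*1e3
    for X in xs: print(X,''.join('#' if ((abs(q[:,0]-X)<s)&(abs(q[:,1]-Y)<s)).sum()>1 else '.' for Y in ys))
xs=range(340,640,20);ys=range(-500,121,20)
mp(.05,.15,xs,ys);mp(.15,.30,xs,ys);mp(.3,.5,xs,ys)
# hose
m=(C.max(1)<50)&(P[:,2]>.08)&(P[:,2]<.6)&(P[:,1]<-.22)&(P[:,1]>-.6)&(P[:,0]>.3)&(P[:,0]<.7)
q=P[m]
for z in np.arange(.1,.6,.05):
    k=q[abs(q[:,2]-z)<.025]
    if len(k): print(z.round(2),len(k),np.percentile(k[:,:2],[5,50,95],axis=0).round(3).tolist())
E
```

```text
z 0.05 0.15 cols y -500 120
340 ................................
360 ................................
380 ................................
400 ...####.........................
420 ...####.....................#...
440 ..##....................##......
460 ..###...................##......
480 ..###...........#....#..#####...
500 ...............##...###...###...
520 ....................############
540 .......................###..####
560 .......................##...####
580 ........................######.#
600 ........................#####..#
620 ...................####.#####...
z 0.15 0.3 cols y -500 120
340 ................................
360 ................................
380 ................................
400 ...#..###.......................
420 ..##..###.......................
440 ..##.........##.................
460 ..##.........####...............
480 ..##.........######.............
500 ..............#####.............
520 .................####...........
540 .................#####.#####....
560 ...................###.###......
580 ....................#..####.....
600 .....
[... 540 characters left out ...]
.....................######....
600 ......................######....
620 ......................###.##....
0.1 1 [[0.404, -0.406], [0.404, -0.406], [0.404, -0.406]]
0.15 241 [[0.4, -0.445], [0.408, -0.422], [0.416, -0.368]]
0.2 324 [[0.402, -0.454], [0.419, -0.448], [0.426, -0.353]]
0.25 319 [[0.406, -0.455], [0.428, -0.45], [0.434, -0.342]]
0.3 463 [[0.41, -0.459], [0.43, -0.441], [0.473, -0.336]]
0.35 150 [[0.413, -0.337], [0.416, -0.332], [0.42, -0.328]]
0.4 164 [[0.416, -0.333], [0.419, -0.327], [0.422, -0.323]]
0.45 191 [[0.42, -0.327], [0.424, -0.323], [0.427, -0.318]]
0.5 177 [[0.424, -0.322], [0.427, -0.318], [0.43, -0.314]]
0.55 227 [[0.428, -0.318], [0.431, -0.314], [0.435, -0.309]]
```

Call:
play_rows --commands '[[[0.03,-0.05,0],[0,0,-0.18]],[[0.04,-0.1,0],[0,0,-0.36]],[[0.04,-0.15,0],[0,0,-0.54]],[[0.04,-0.2,0],[0,0,-0.72]],[[0.03,-0.25,0],[0,0,-0.9]],[[0.02,-0.3,0],[0,0,-1.08]],[[0.0,-0.34,0],[0,0,-1.26]],[[-0.01,-0.373,0],[0,0,-1.44]],[[-0.01,-0.373,0],[0,0,-1.62]],[[-0.01,-0.373,0],[0,0,-1.8]]]' --gripper 0.06

```text
time_s: 12.7
position: [0.3799, -0.1021, 0.3334]
tcp_rot: [[0.623, -0.003, 0.783], [-0.783, 0.002, 0.623], [-0.003, -1.0, -0.001]]
force: [0.8, -0.4, 0.4]
opening: 0.693
```

Call:
play_rows --commands '[[[0,0,-0.04],[0,0,-0.18]],[[0,0,-0.08],[0,0,-0.36]],[[0,0,-0.11],[0,0,-0.418]],[[0,0,-0.11],[0,0,-0.418]],[[0,0,-0.11],[0,0,-0.418]]]'

```text
time_s: 13.32
position: [0.381, -0.102, 0.2248]
tcp_rot: [[0.26, 0.0, 0.966], [-0.966, -0.0, 0.26], [0.0, -1.0, 0.0]]
force: [0.5, 0.2, 0.5]
opening: 0.686
```

```bash
cat > clamp.py <<'E'
from fit import *
import sys
st=read_state();c=capture('wrist');T=pose(c,st);np.savez(sys.argv[1],T=T,**c);save(sys.argv[1],c['frame'])
print(st['position'].round(4),st['time_s'],st['force'].round(1),st['joint_positions'].round(0))
P=cloud(c,T);v,u=np.mgrid[0:420,0:560]
m=(v<234)&(P[...,2]>.016)&(P[...,2]<.034)
m=cv2.morphologyEx(m.astype(np.uint8),cv2.MORPH_OPEN,np.ones((3,3)))
k,l,s,ce=cv2.connectedComponentsWithStats(m)
for i in range(1,k):
    if s[i,4]>150: q=l==i;print(ce[i].round(),s[i,4],rect(P[q]),np.percentile(P[q][:,2],[50,95]).round(4),c['frame'][q].mean(0).round())
E
python3 clamp.py w5
```

```text
[ 0.381  -0.102   0.2248] 13.325 [0.5 0.2 0.5] [-31.  15. 115.   0.  50.  44.]
[32. 37.] 1012 [458.1 166.   16.5  82.7  63.7] [0.0247 0.0329] [85. 79. 71.]
[188.  34.] 224 [498.5  20.2  11.2  39.1  60.2] [0.024  0.0333] [84. 72. 61.]
[139.  94.] 1189 [434.7  57.7  49.2  47.7  17.6] [0.0303 0.0334] [196. 169. 149.]
[283. 150.] 3005 [418.  -91.5 124.1  27.   15.4] [0.0246 0.0273] [189. 161. 130.]
[503. 192.] 2227 [ 439.9 -317.2   96.8   27.5    7.7] [0.0246 0.0276] [165. 141. 116.]
```

View pics/w5.png

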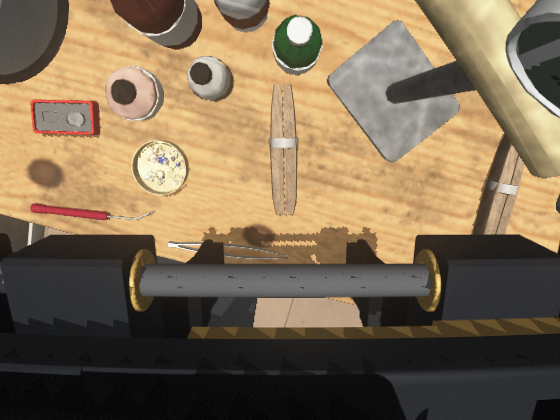

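Call:
play_rows --commands '[[[0.005,0.0017,-0.05],[0,0,-0.004]],[[0.005,0.0017,-0.1],[0,0,0.007]],[[0.005,0.0017,-0.15],[0,0,0.007]],[[0.005,0.0017,-0.194],[0,0,0.007]],[[0.005,0.0017,-0.194],[0,0,0.007]],[[0.005,0.0017,-0.194],[0,0,0.007]]]'

```text
time_s: 14.12
position: [0.3865, -0.1006, 0.031]
tcp_rot: [[0.266, 0.001, 0.964], [-0.964, -0.001, 0.266], [0.001, -1.0, 0.001]]
force: [-0.1, -0.7, 0.1]
opening: 0.686
```

Call:
play_rows --commands '[[[0,0,0],[0,0,0]],[[0,0,0],[0,0,0]],[[0,0,0],[0,0,0]],[[0,0,0],[0,0,0]],[[0,0,0],[0,0,0]],[[0,0,0.03],[0,0,0]],[[0,0,0.08],[0,0,0]],[[0,0,0.13],[0,0,0]],[[0,0,0.18],[0,0,0]],[[0,0,0.23],[0,0,0]]]' --gripper 0.0

```text
time_s: 15.38
position: [0.3848, -0.0996, 0.262]
tcp_rot: [[0.266, -0.001, 0.964], [-0.964, 0.0, 0.266], [-0.001, -1.0, -0.001]]
force: [0.8, -0.3, -1.5]
opening: 0.315
```

Call:
play_rows --commands '[[[0.015,0.03,0.03],[0,0,0.15]],[[0.025,0.08,0.03],[0,0,0.33]],[[0.035,0.13,0.03],[0,0,0.51]],[[0.044,0.18,0.03],[0,0,0.69]],[[0.053,0.23,0.03],[0,0,0.87]],[[0.062,0.28,0.03],[0,0,1.05]],[[0.071,0.33,0.03],[0,0,1.23]],[[0.08,0.38,0.03],[0,0,1.41]],[[0.085,0.43,0.03],[0,0,1.59]],[[0.09,0.47,0.03],[0,0,1.77]]]'

```text
time_s: 16.62
position: [0.4749, 0.3716, 0.2896]
tcp_rot: [[0.889, -0.002, -0.457], [0.457, -0.001, 0.889], [-0.002, -1.0, -0.0]]
force: [0.9, -0.0, -0.9]
opening: 0.314
```

Call:
play_rows --commands '[[[0.0035,0.04,0],[0,0,0.18]],[[0.0035,0.0506,0],[0,0,0.36]],[[0.0035,0.0506,0],[0,0,0.44]],[[0.0035,0.0506,-0.05],[0,0,0.44]],[[0.0035,0.0506,-0.1],[0,0,0.44]],[[0.0035,0.0506,-0.15],[0,0,0.44]],[[0.0035,0.0506,-0.15],[0,0,0.44]]]'

```text
time_s: 17.5
position: [0.4755, 0.4183, 0.1357]
tcp_rot: [[0.615, -0.011, -0.788], [0.788, -0.007, 0.615], [-0.012, -1.0, 0.004]]
force: [-1.1, -0.8, -0.3]
opening: 0.318
```

Call:
play_rows --commands '[[[0.001,0.001,-0.03],[0,0,0]],[[0.001,0.001,-0.06],[0,0,0]],[[0.001,0.001,-0.08],[0,0,0]],[[0.001,0.001,-0.088],[0,0,0]],[[0.001,0.001,-0.088],[0,0,0]]]'

```text
time_s: 18.12
position: [0.4804, 0.4218, 0.053]
tcp_rot: [[0.615, 0.001, -0.788], [0.788, 0.0, 0.615], [0.001, -1.0, -0.0]]
force: [-1.0, 0.2, 0.0]
opening: 0.318
```

Call:
play_rows --commands '[[[-0.0018,-0.0024,-0.004],[0,0,0]],[[-0.0018,-0.0024,-0.009],[0,0,0]],[[-0.0018,-0.0024,-0.009],[0,0,0]],[[-0.0018,-0.0024,-0.009],[0,0,0]]]'

```text
time_s: 18.62
position: [0.4784, 0.4192, 0.0437]
tcp_rot: [[0.615, 0.0, -0.788], [0.788, 0.0, 0.615], [0.0, -1.0, -0.0]]
force: [-0.9, -0.0, -1.2]
opening: 0.316
```

Call:
play_rows --commands '[[[0,0,0],[0,0,0]],[[0,0,0],[0,0,0]],[[0,0,0],[0,0,0]],[[0,0,0.05],[0,0,0]],[[0,0,0.1],[0,0,0]],[[0,0,0.13],[0,0,0]],[[0,0,0.13],[0,0,0]]]' --gripper 0.036

```text
time_s: 19.5
position: [0.4798, 0.4202, 0.1766]
tcp_rot: [[0.615, 0.006, -0.788], [0.788, 0.004, 0.615], [0.006, -1.0, -0.002]]
force: [0.2, 0.6, -0.2]
opening: 0.414
```

Call:
play_rows --commands '[[[-0.0489,-0.0067,0.03],[0,0,0]],[[-0.0489,-0.0067,0.06],[0,0,0]],[[-0.0489,-0.0067,0.06],[0,0,0]],[[-0.0489,-0.0067,0.06],[0,0,0]]]' --gripper 0.0

```text
time_s: 20.0
position: [0.429, 0.412, 0.2319]
tcp_rot: [[0.616, -0.002, -0.788], [0.788, -0.001, 0.616], [-0.002, -1.0, 0.001]]
force: [-0.2, -0.2, -0.3]
opening: 0.053
```

```bash
cat > car.py <<'E'
from fit import *
import sys
O=np.array([.4221,.3696]);e=np.array([.6143,.7891]);n=np.array([-.7891,.6143])
st=read_state();cs=[]
print(st['position'].round(4),st['time_s'],st['force'].round(1))
tc=(st['position'][:2]-O);print('TCP carrier',(tc@e).round(4),(tc@n).round(4))
for nm in sys.argv[2:]:
    c=capture(nm);T=pose(c,st);np.savez(sys.argv[1]+nm,T=T,**c);save(sys.argv[1]+nm,c['frame'])
    P=cloud(c,T);f=c['frame'].astype(int);d=P[...,:2]-O;x=d@e;y=d@n;z=P[...,2]
    v,u=np.mgrid[0:420,0:560]
    m=(c['depth']>0)&(z>.026)&(z<.047)&(x>-.12)&(x<.108)&(abs(y)<.1)&(f[...,0]-f[...,2]>25)
    if nm=='wrist': m&=v<234
    k,l,s,ce=cv2.connectedComponentsWithStats(cv2.morphologyEx(m.astype(np.uint8),cv2.MORPH_OPEN,np.ones((3,3))))
    for i in range(1,k):
        if s[i,4]>60: q=l==i;print(nm,'wood',ce[i].round(),s[i,4],rect(np.c_[x[q],y[q]]),np.percentile(z[q],95).round(4))
E
python3 car.py c1 wrist scene side
```

```text
[0.429  0.412  0.2319] 20.0 [-0.2 -0.2 -0.3]
TCP carrier 0.0377 0.0206
wrist wood [322. 156.] 1148 [71.9 56.8 22.4 48.2  1. ] 0.038
wrist wood [322. 211.] 991 [72.4  1.6 23.7 43.9  1. ] 0.0385
scene wood [192. 183.] 108 [70.6 -9.  65.5 26.6 88.3] 0.0402
scene wood [171. 185.] 74 [70.2 58.6 29.  47.4  3.1] 0.04
side wood [139. 203.] 146 [69.2 -8.4 63.1 26.1 89.6] 0.0392
side wood [118. 216.] 98 [71.7 58.2 47.4 23.7 78.2] 0.0389
```

Call:
play_rows --commands '[[[0,0,-0.05],[0,0,0]],[[0,0,-0.1],[0,0,0]],[[0,0,-0.15],[0,0,0]],[[0,0,-0.185],[0,0,0]],[[0,0,-0.185],[0,0,0]],[[0.004,0.005,-0.185],[0,0,0]],[[0.008,0.01,-0.185],[0,0,0]],[[0.012,0.0154,-0.185],[0,0,0]],[[0.015,0.0193,-0.185],[0,0,0]],[[0.015,0.0193,-0.185],[0,0,0]]]' --gripper 0.0

```text
time_s: 21.4
position: [0.445, 0.4323, 0.049]
tcp_rot: [[0.615, 0.001, -0.788], [0.788, 0.001, 0.615], [0.002, -1.0, -0.0]]
force: [0.4, -1.0, -1.2]
opening: 0.005
```

Call:
play_rows --commands '[[[-0.004,-0.005,0],[0,0,0]],[[-0.004,-0.005,0.06],[0,0,0]],[[-0.004,-0.005,0.12],[0,0,0]],[[-0.004,-0.005,0.18],[0,0,0]],[[-0.004,-0.005,0.24],[0,0,0]],[[-0.004,-0.005,0.28],[0,0,0]],[[-0.004,-0.005,0.28],[0,0,0]]]' --gripper 0.06

```text
time_s: 22.28
position: [0.4414, 0.4274, 0.3327]
tcp_rot: [[0.615, 0.007, -0.788], [0.788, 0.005, 0.615], [0.008, -1.0, -0.003]]
force: [0.5, 0.5, -0.3]
opening: 0.665
```

```bash
python3 car.py c2 wrist
```

```text
[0.4414 0.4274 0.3327] 22.275 [ 0.5  0.5 -0.3]
TCP carrier 0.0575 0.0202
wrist wood [307. 147.] 688 [86.1 57.2 22.4 48.4  0.3] 0.038
wrist wood [307. 197.] 887 [86.4 -8.  24.  65.7  1.5] 0.0385
```

Call:
play_rows --commands '[[[0.02,-0.04,0.03],[0,0,0.05]],[[0.045,-0.09,0.04],[0,0,0.1]],[[0.07,-0.14,0.04],[0,0,0.15]],[[0.095,-0.19,0.04],[0,0,0.2]],[[0.12,-0.24,0.04],[0,0,0.25]],[[0.145,-0.29,0.04],[0,0,0.3]],[[0.17,-0.34,0.04],[0,0,0.35]],[[0.19,-0.39,0.04],[0,0,0.4]],[[0.2,-0.44,0.04],[0,0,0.4]],[[0.21,-0.49,0.04],[0,0,0.4]]]'

```text
time_s: 23.58
position: [0.6494, -0.0647, 0.3653]
tcp_rot: [[0.26, -0.006, -0.966], [0.966, 0.002, 0.26], [0.0, -1.0, 0.006]]
force: [1.2, -0.0, -0.5]
opening: 0.687
```

Call:
play_rows --commands '[[[0.005,-0.05,0],[0,0,0]],[[0.01,-0.1,0],[0,0,0]],[[0.01,-0.15,0],[0,0,0]],[[0.01,-0.2,0],[0,0,0]],[[0.01,-0.25,-0.04],[0,0,0]],[[0.01,-0.27,-0.08],[0,0,0]],[[0.01,-0.27,-0.12],[0,0,0]],[[0.01,-0.27,-0.12],[0,0,0]]]'

```text
time_s: 24.58
position: [0.6567, -0.3315, 0.241]
tcp_rot: [[0.261, -0.012, -0.965], [0.965, 0.009, 0.261], [0.005, -1.0, 0.014]]
force: [-1.1, 1.0, 0.5]
opening: 0.689
```

```bash
python3 clamp.py w6
```

```text
[ 0.6567 -0.3315  0.241 ] 24.575 [-1.1  1.   0.5] [ -35.   40.   64.    0.   77. -110.]
[254.  12.] 575 [ 481.5 -313.    30.1   21.5   12.7] [0.0234 0.0254] [128. 106.  83.]
[545.  11.] 299 [550.9 -37.7  32.9   9.7  40.7] [0.0256 0.0332] [72. 53. 42.]
[131.  48.] 729 [ 478.2 -441.6   32.9   44.7   48.4] [0.0211 0.0318] [100.  96.  89.]
[284. 138.] 2807 [ 607.6 -319.5   27.5  122.8   74.6] [0.0246 0.0271] [140. 118.  93.]
[485. 130.] 620 [ 647.6 -113.7   31.7   78.7   69.1] [0.026  0.0332] [57. 60. 81.]
[ 41. 164.] 1693 [ 5.651e+02 -5.671e+02  1.512e+02  4.100e+00  1.000e-01] [0.0251 0.0329] [99. 75. 49.]
[528. 225.] 467 [ 7.598e+02 -8.390e+01  2.000e+00  8.070e+01  1.000e-01] [0.0245 0.0328] [95. 87. 76.]
[327. 227.] 519 [ 701.8 -302.7   55.6   19.2   75.8] [0.0205 0.0218] [238. 237. 234.]
```

View pics/w6.png

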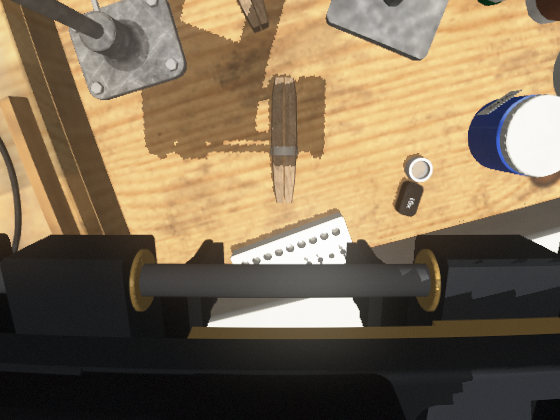

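Call:
play_rows --commands '[[[-0.025,0.006,-0.04],[0,0,0]],[[-0.05,0.0125,-0.08],[0,0,0]],[[-0.05,0.0125,-0.13],[0,0,0]],[[-0.05,0.0125,-0.16],[0,0,0]],[[-0.05,0.0125,-0.16],[0,0,0]],[[-0.05,0.0125,-0.16],[0,0,0]]]'

```text
time_s: 25.38
position: [0.6121, -0.3216, 0.0911]
tcp_rot: [[0.259, 0.004, -0.966], [0.966, -0.003, 0.259], [-0.002, -1.0, -0.004]]
force: [0.9, -0.7, 0.4]
opening: 0.69
```

Call:
play_rows --commands '[[[-0.0045,0.002,-0.03],[0,0,0]],[[-0.0045,0.002,-0.06],[0,0,0]],[[-0.0045,0.002,-0.06],[0,0,0]],[[-0.0045,0.002,-0.06],[0,0,0]]]'

```text
time_s: 25.88
position: [0.6075, -0.3198, 0.031]
tcp_rot: [[0.26, 0.003, -0.966], [0.966, -0.003, 0.26], [-0.002, -1.0, -0.004]]
force: [-0.2, -0.6, 0.1]
opening: 0.687
```

Call:
play_rows --commands '[[[0,0,0],[0,0,0]],[[0,0,0],[0,0,0]],[[0,0,0],[0,0,0]],[[0,0,0],[0,0,0]],[[0,0,0],[0,0,0]],[[0,0,0.04],[0,0,0]],[[0,0,0.1],[0,0,0]],[[0,0,0.16],[0,0,0]],[[0,0,0.22],[0,0,0]],[[0,0,0.28],[0,0,0]]]' --gripper 0.0

```text
time_s: 27.12
position: [0.6054, -0.3185, 0.3101]
tcp_rot: [[0.26, -0.001, -0.966], [0.966, 0.0, 0.26], [0.0, -1.0, 0.001]]
force: [-0.2, -0.4, -0.8]
opening: 0.32
```

Call:
play_rows --commands '[[[0.005,0.03,0.04],[0,0,0]],[[0.015,0.08,0.05],[0,0,0]],[[0.025,0.13,0.05],[0,0,0]],[[0.03,0.18,0.05],[0,0,0]],[[0.03,0.23,0.05],[0,0,0]],[[0.02,0.28,0.05],[0,0,-0.05]],[[0.0,0.33,0.05],[0,0,-0.1]],[[-0.02,0.38,0.05],[0,0,-0.15]],[[-0.04,0.43,0.05],[0,0,-0.2]],[[-0.06,0.48,0.05],[0,0,-0.25]]]'

```text
time_s: 28.38
position: [0.5447, 0.1627, 0.3582]
tcp_rot: [[0.492, -0.001, -0.87], [0.87, -0.0, 0.492], [-0.0, -1.0, 0.001]]
force: [0.4, 0.7, -0.7]
opening: 0.319
```

Call:
play_rows --commands '[[[-0.02,0.05,0],[0,0,-0.05]],[[-0.04,0.1,0],[0,0,-0.1]],[[-0.06,0.15,0],[0,0,-0.148]],[[-0.08,0.2,0],[0,0,-0.148]],[[-0.1,0.237,-0.04],[0,0,-0.148]],[[-0.1,0.237,-0.09],[0,0,-0.148]],[[-0.1,0.237,-0.14],[0,0,-0.148]],[[-0.1,0.237,-0.19],[0,0,-0.148]],[[-0.1,0.237,-0.24],[0,0,-0.148]],[[-0.1,0.237,-0.24],[0,0,-0.148]]]'

```text
time_s: 29.62
position: [0.4428, 0.3963, 0.1145]
tcp_rot: [[0.614, -0.009, -0.789], [0.789, -0.006, 0.614], [-0.01, -1.0, 0.004]]
force: [-1.2, -0.4, -0.9]
opening: 0.318
```

```bash
python3 car.py c3 scene side
```

```text
[0.4428 0.3963 0.1145] 29.625 [-1.2 -0.4 -0.9]
TCP carrier 0.0338 0.0
scene wood [193. 180.] 99 [ 83.7 -10.   28.9  62.    5.2] 0.0408
scene wood [170. 183.] 87 [85.3 60.7 45.5 29.  85.4] 0.0404
side wood [113. 214.] 73 [86.3 65.1 34.1 21.9 80.8] 0.039
```

Call:
play_rows --commands '[[[0,0,-0.03],[0,0,0]],[[0,0,-0.055],[0,0,0]],[[0,0,-0.066],[0,0,0]],[[0,0,-0.066],[0,0,0]],[[0,0,-0.066],[0,0,0]]]'

```text
time_s: 30.35
position: [0.447, 0.3989, 0.0542]
tcp_rot: [[0.614, 0.003, -0.79], [0.79, 0.002, 0.614], [0.003, -1.0, -0.001]]
force: [-0.7, 0.7, 0.1]
opening: 0.32
```

Call:
play_rows --commands '[[[-0.0025,-0.0032,-0.004],[0,0,0]],[[-0.0025,-0.0032,-0.0105],[0,0,0]],[[-0.0025,-0.0032,-0.0105],[0,0,0]],[[-0.0025,-0.0032,-0.0105],[0,0,0]]]'

```text
time_s: 30.85
position: [0.4434, 0.395, 0.0419]
tcp_rot: [[0.614, -0.0, -0.789], [0.789, -0.0, 0.614], [-0.0, -1.0, 0.0]]
force: [0.6, 0.3, -0.4]
opening: 0.319
```

Call:
play_rows --commands '[[[0,0,0],[0,0,0]],[[0,0,0],[0,0,0]],[[0,0,0],[0,0,0]],[[0,0,0.05],[0,0,0]],[[0,0,0.1],[0,0,0]],[[0,0,0.12],[0,0,0]],[[0,0,0.12],[0,0,0]]]' --gripper 0.036

```text
time_s: 31.72
position: [0.4444, 0.3957, 0.164]
tcp_rot: [[0.614, 0.004, -0.79], [0.79, 0.002, 0.614], [0.004, -1.0, -0.002]]
force: [0.5, -0.4, -0.7]
opening: 0.414
```

Call:
play_rows --commands '[[[-0.0197,-0.0253,0],[0,0,0]],[[-0.0197,-0.0253,0],[0,0,0]],[[-0.0197,-0.0253,0],[0,0,0]],[[-0.0197,-0.0253,-0.06],[0,0,0]],[[-0.0197,-0.0253,-0.116],[0,0,0]],[[-0.0197,-0.0253,-0.116],[0,0,0]],[[-0.0197,-0.0253,-0.116],[0,0,0]]]' --gripper 0.0

```text
time_s: 32.6
position: [0.4242, 0.3702, 0.0451]
tcp_rot: [[0.614, -0.001, -0.79], [0.79, -0.0, 0.614], [-0.001, -1.0, 0.0]]
force: [0.5, 0.7, -0.1]
opening: 0.001
```

Call:
play_rows --commands '[[[0.004,0.005,0],[0,0,0]],[[0.008,0.01,0],[0,0,0]],[[0.012,0.0155,0],[0,0,0]],[[0.016,0.0206,0],[0,0,0]],[[0.02,0.0258,0],[0,0,0]],[[0.0215,0.0276,0],[0,0,0]],[[0.0215,0.0276,0],[0,0,0]],[[0.0215,0.0276,0],[0,0,0]]]'

```text
time_s: 33.6
position: [0.4451, 0.3973, 0.046]
tcp_rot: [[0.614, -0.0, -0.789], [0.789, 0.0, 0.614], [0.0, -1.0, 0.0]]
force: [-0.1, -0.3, -0.4]
opening: 0.007
```

Call:
play_rows --commands '[[[-0.004,-0.005,0],[0,0,0]],[[-0.004,-0.005,0.06],[0,0,0]],[[-0.004,-0.005,0.12],[0,0,0]],[[-0.004,-0.005,0.18],[0,0,0]],[[-0.004,-0.005,0.24],[0,0,0]],[[-0.004,-0.005,0.28],[0,0,0]],[[-0.004,-0.005,0.28],[0,0,0]]]' --gripper 0.06

```text
time_s: 34.48
position: [0.4424, 0.393, 0.3302]
tcp_rot: [[0.614, 0.007, -0.789], [0.789, 0.004, 0.614], [0.008, -1.0, -0.003]]
force: [-0.2, 0.2, -0.7]
opening: 0.661
```

```bash
python3 car.py c4 wrist; python3 - <<'E'
from fit import *
for n in ['scene','side']:
    c=capture(n);T=pose(c);P=cloud(c,T);f=c['frame']; save('s4'+n,f)
    m=(P[...,2]>.014)&(P[...,2]<.036)&(P[...,0]>.3)&(P[...,0]<.6)&(P[...,1]<-.25)&(P[...,1]>-.42)
    k,l,s,ce=cv2.connectedComponentsWithStats(cv2.morphologyEx(m.astype(np.uint8),cv2.MORPH_OPEN,np.ones((3,3))))
    for i in range(1,k):
        if s[i,4]>80: print(n,ce[i].round(),rect(P[l==i]))
E
```

```text
[0.4424 0.393  0.3302] 34.475 [-0.2  0.2 -0.7]
TCP carrier 0.0309 -0.0017
wrist wood [330. 129.] 773 [86.1 57.5 24.1 48.5  0.4] 0.0384
wrist wood [307. 155.] 1012 [59.  24.8 23.9 64.7  0.5] 0.0385
wrist wood [328. 180.] 972 [87.  -8.2 24.9 66.1  1. ] 0.0385
wrist wood [306. 205.] 600 [ 59.1 -40.9  22.9  48.2   0.6] 0.0381
scene [394. 335.] [ 444.8 -366.8   87.6   27.7    5.8]
scene [369. 366.] [ 346.3 -381.4   38.3   73.5   21.8]
side [426. 245.] [ 462.3 -364.5  124.2   28.     8. ]
side [434. 284.] [ 341.9 -383.    15.7   71.7    6.9]
```

```bash
python3 - <<'E'
from fit import *
a=cv2.imread('pics/s4scene.png')[230:420,330:530];b=cv2.imread('pics/s4side.png')[150:340,340:540]
cv2.imwrite('pics/crop2.png',np.hstack([cv2.resize(i,(400,380),interpolation=cv2.INTER_CUBIC) for i in (a,b)]))
for n in ['scene','side']:
    c=capture(n);T=pose(c);P=cloud(c,T).reshape(-1,3);C=c['frame'].reshape(-1,3).astype(int)
    m=(C.max(1)<60)&(P[:,2]>.08)&(P[:,2]<.5)&(P[:,0]>.37)&(P[:,0]<.45)&(P[:,1]<-.25)&(P[:,1]>-.5)
    q=P[m]
    for y in np.arange(-.46,-.3,.015):
        k=q[abs(q[:,1]-y)<.0075]
        if len(k)>3: print(n,y.round(3),len(k),'z',np.percentile(k[:,2],[2,98]).round(3),'x',np.percentile(k[:,0],[2,98]).round(3))
    g=P[(P[:,2]>.012)&(P[:,2]<.04)&(P[:,0]>.28)&(P[:,0]<.42)&(P[:,1]<-.3)&(P[:,1]>-.5)]
    print('low',np.percentile(g,[2,98],axis=0).round(3).tolist())
E
```

```text
scene -0.46 94 z [0.21  0.301] x [0.423 0.438]
scene -0.445 103 z [0.158 0.302] x [0.412 0.438]
scene -0.43 20 z [0.138 0.154] x [0.406 0.412]
scene -0.415 10 z [0.13  0.139] x [0.406 0.41 ]
scene -0.385 8 z [0.14  0.152] x [0.403 0.405]
scene -0.37 15 z [0.153 0.197] x [0.402 0.406]
scene -0.355 18 z [0.197 0.262] x [0.406 0.411]
scene -0.34 128 z [0.265 0.381] x [0.41 0.42]
scene -0.325 39 z [0.346 0.425] x [0.416 0.424]
low [[0.325, -0.492, 0.013], [0.418, -0.349, 0.027]]
side -0.46 44 z [0.192 0.301] x [0.418 0.437]
side -0.445 192 z [0.157 0.302] x [0.412 0.442]
side -0.43 42 z [0.134 0.302] x [0.406 0.437]
side -0.415 22 z [0.126 0.139] x [0.403 0.414]
side -0.4 20 z [0.124 0.137] x [0.401 0.409]
side -0.385 22 z [0.135 0.158] x [0.398 0.404]
side -0.37 30 z [0.149 0.185] x [0.398 0.404]
side -0.355 54 z [0.182 0.246] x [0.401 0.409]
side -0.34 148 z [0.236 0.39 ] x [0.406 0.421]
side -0.325 265 z [0.339 0.495] x [0.414 0.428]
side -0.31 14 z [0.468 0.499] x [0.426 0.43 ]
low [[0.325, -0.492, 0.013], [0.418, -0.349, 0.026]]
```

View pics/crop2.png

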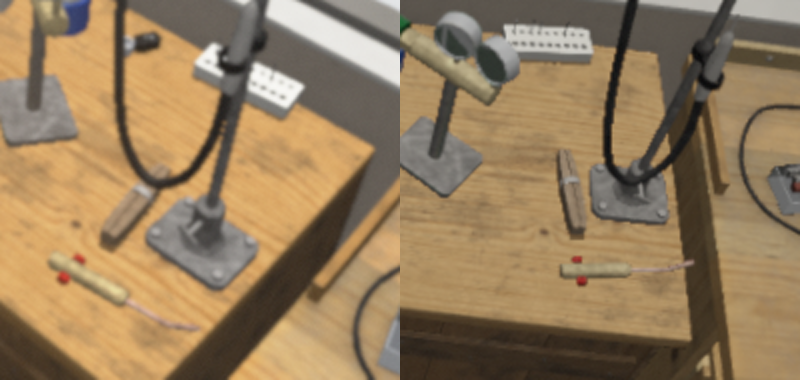

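```bash
python3 - <<'E'
from fit import *
for n in ['scene','side']:
    c=capture(n);T=pose(c);P=cloud(c,T).reshape(-1,3);C=c['frame'].reshape(-1,3).astype(int)
    gray=(C.max(1)-C.min(1)<25)&(C.max(1)>50)
    m=gray&(P[:,2]>.006)&(P[:,2]<.017)&(P[:,0]>.38)&(P[:,0]<.6)&(P[:,1]<-.36)&(P[:,1]>-.52)
    print(n,m.sum(),rect(P[m]),np.percentile(P[m],[1,99],axis=0).round(3).tolist(), cv2.boxPoints(cv2.minAreaRect((P[m][:,:2]*1000).astype(np.float32))).round().tolist())
    w=(C[:,0]-C[:,2]>20)&(P[:,2]>.015)&(P[:,2]<.034)&(P[:,0]>.38)&(P[:,0]<.6)&(P[:,1]<-.33)&(P[:,1]>-.40)
    print(rect(P[w]), cv2.boxPoints(cv2.minAreaRect((P[w][:,:2]*1000).astype(np.float32))).round().tolist())
E
```

```text
scene 982 [ 4.716e+02 -4.469e+02  8.250e+01  1.023e+02  2.000e-01] [[0.432, -0.497, 0.007], [0.511, -0.398, 0.017]] [[430.0, -396.0], [431.0, -498.0], [513.0, -498.0], [513.0, -396.0]]
[ 466.1 -374.8  130.    51.1    0.6] [[401.0, -350.0], [401.0, -401.0], [531.0, -400.0], [531.0, -349.0]]
side 678 [ 465.4 -425.6   99.9  154.8   15.5] [[0.402, -0.495, 0.007], [0.51, -0.363, 0.017]] [[397.0, -364.0], [438.0, -514.0], [534.0, -487.0], [493.0, -338.0]]
[ 463.2 -363.9  125.7   27.1    8.3] [[399.0, -360.0], [403.0, -386.0], [527.0, -368.0], [523.0, -341.0]]
```

Call:
play_rows --commands '[[[0,-0.03,0.02],[0,0,-0.16]],[[0,-0.08,0.03],[0,0,-0.34]],[[0,-0.13,0.03],[0,0,-0.52]],[[0,-0.18,0.03],[0,0,-0.7]],[[0,-0.23,0.03],[0,0,-0.88]],[[0,-0.28,0.03],[0,0,-1.06]],[[-0.01,-0.33,0.03],[0,0,-1.24]],[[-0.02,-0.39,0.03],[0,0,-1.42]],[[-0.03,-0.45,0.03],[0,0,-1.6]],[[-0.045,-0.5,0.03],[0,0,-1.78]]]' --gripper 0.045

```text
time_s: 36.08
position: [0.3957, -0.1097, 0.3555]
tcp_rot: [[0.64, -0.001, 0.769], [-0.769, 0.0, 0.64], [-0.001, -1.0, -0.0]]
force: [0.9, -0.5, -0.0]
opening: 0.516
```

Call:
play_rows --commands '[[[-0.02,-0.05,0],[0,0,-0.18]],[[-0.03,-0.1,0],[0,0,-0.36]],[[-0.045,-0.15,0],[0,0,-0.554]],[[-0.06,-0.18,0],[0,0,-0.554]],[[-0.06,-0.18,0],[0,0,-0.554]],[[-0.06,-0.18,0],[0,0,-0.554]]]'

```text
time_s: 36.83
position: [0.3361, -0.2869, 0.3554]
tcp_rot: [[0.146, -0.001, 0.989], [-0.989, 0.002, 0.146], [-0.002, -1.0, -0.0]]
force: [-0.1, 0.3, 0.5]
opening: 0.518
```

Now tilt 45° about the jaw axis and move to the pre-grasp.

Call:
play_rows --commands '[[[-0.01,-0.02,-0.03],[0.0226,-0.1554,0]],[[-0.02,-0.04,-0.07],[0.0452,-0.3108,0]],[[-0.02,-0.06,-0.11],[0.0678,-0.4662,0]],[[-0.015,-0.075,-0.15],[0.0904,-0.6216,0]],[[-0.01,-0.09,-0.19],[0.113,-0.777,0]],[[0.003,-0.095,-0.23],[0.113,-0.777,0]],[[0.003,-0.095,-0.25],[0.113,-0.777,0]],[[0.003,-0.095,-0.25],[0.113,-0.777,0]],[[0.003,-0.095,-0.25],[0.113,-0.777,0]]]'

```text
time_s: 37.95
position: [0.34, -0.3822, 0.107]
tcp_rot: [[0.147, 0.7, 0.699], [-0.989, 0.102, 0.106], [0.003, -0.707, 0.707]]
force: [0.7, -0.4, -0.1]
opening: 0.516
```

```bash
python3 clamp.py w7; python3 -c "
from rig import *;s=read_state();print(s['tcp_rot'].round(3),s['joint_positions'].round(1))"
```

```text
[ 0.34   -0.3822  0.107 ] 37.95 [ 0.7 -0.4 -0.1] [-85.  42. 118.  68.  50. -63.]
[311.   8.] 1270 [ 718.2 -358.    33.9   99.1    7.9] [0.0205 0.0215] [220. 219. 214.]
[475.   5.] 219 [ 750.6 -559.8   21.1   24.8   80.1] [0.0235 0.0311] [99. 89. 76.]
[91. 27.] 866 [ 641.6 -115.5   28.    74.3   59. ] [0.0254 0.0331] [93. 89. 97.]
[538.  20.] 623 [ 7.388e+02 -6.400e+02  5.200e+00  6.070e+01  7.000e-01] [0.0249 0.0329] [99. 83. 58.]
[13. 38.] 510 [611.2 -23.    9.9  47.2  79.6] [0.0243 0.0327] [104. 101.  93.]
[515. 120.] 2027 [ 5.754e+02 -5.726e+02  1.743e+02  1.470e+01  3.000e-01] [0.0252 0.033 ] [89. 67. 43.]
[ 15. 105.] 537 [505.2 -94.   15.8  37.5  68.5] [0.0255 0.0329] [115. 109.  96.]
[ 95. 119.] 335 [ 496.1 -185.8   11.5   20.    53.3] [0.0253 0.0331] [85. 78. 71.]
[284. 179.] 3275 [ 465.3 -364.7  120.5   27.9    7.2] [0.0249 0.0273] [196. 168. 136.]
[371. 181.] 679 [ 466.8 -435.3   42.5   18.9   35.2] [0.0208 0.0312] [100.  95.  89.]
[332. 201.] 154 [ 443.3 -406.1   11.1   11.1    2.7] [0.0182 0.0192] [191. 185. 176.]
[434. 214.] 164 [ 442.9 -486.2   11.3   11.5   82.4] [0.0181 0.0191] [189. 184. 175.]
[[ 0.147  0.7    0.699]
 [-0.989  0.101  0.107]
 [ 0.004 -0.707  0.707]] [-85.5  41.8 117.9  67.7  49.7 -63.3]
```

View pics/w7.png

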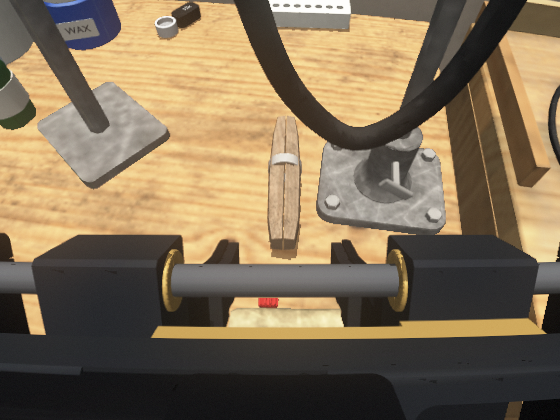

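Call:
play_rows --commands '[[[0.023,0.0035,-0.024],[0,0,0]],[[0.046,0.007,-0.048],[0,0,0]],[[0.069,0.0105,-0.073],[0,0,0]],[[0.069,0.0105,-0.073],[0,0,0]],[[0.069,0.0105,-0.073],[0,0,0]]]'

```text
time_s: 38.62
position: [0.4083, -0.3725, 0.0345]
tcp_rot: [[0.146, 0.7, 0.699], [-0.989, 0.101, 0.106], [0.004, -0.707, 0.707]]
force: [0.2, 0.0, 0.3]
opening: 0.518
```

Call:
play_rows --commands '[[[0,0,0],[0,0,0]],[[0,0,0],[0,0,0]],[[0,0,0],[0,0,0]],[[0,0,0],[0,0,0]],[[0,0,0],[0,0,0]],[[0,0,0],[0,0,0]]]' --gripper 0.0

```text
time_s: 39.38
position: [0.4082, -0.3726, 0.0337]
tcp_rot: [[0.145, 0.701, 0.699], [-0.989, 0.101, 0.104], [0.002, -0.706, 0.708]]
force: [-4.1, -1.0, 5.0]
opening: 0.321
```

Call:
play_rows --commands '[[[-0.005,0,0.015],[0,0,0]],[[-0.02,0,0.035],[0,0,0]],[[-0.05,0.01,0.04],[0,0,0.1]],[[-0.07,0.03,0.04],[0,0,0.25]],[[-0.08,0.06,0.04],[0,0,0.4]],[[-0.085,0.09,0.04],[0,0,0.55]],[[-0.088,0.122,0.04],[0,0,0.65]],[[-0.088,0.122,0.04],[0,0,0.65]],[[-0.088,0.122,0.04],[0,0,0.65]]]'

```text
time_s: 40.5
position: [0.3202, -0.2514, 0.073]
tcp_rot: [[0.713, 0.496, 0.495], [-0.701, 0.502, 0.507], [0.003, -0.709, 0.706]]
force: [0.3, 0.1, -0.7]
opening: 0.32
```

Call:
play_rows --commands '[[[0,0,-0.02],[0,0,0]],[[0,0,-0.034],[0,0,0]],[[0,0,-0.039],[0,0,0]],[[0,0,-0.039],[0,0,0]],[[0,0,-0.039],[0,0,0]]]'

```text
time_s: 41.12
position: [0.3201, -0.2503, 0.0341]
tcp_rot: [[0.714, 0.495, 0.494], [-0.7, 0.504, 0.506], [0.002, -0.707, 0.707]]
force: [-0.1, -0.3, -1.2]
opening: 0.316
```

Call:
play_rows --commands '[[[0,0,0],[0,0,0]],[[0,0,0],[0,0,0]],[[0,0,0],[0,0,0]],[[-0.03,-0.03,0.042],[0,0,0]],[[-0.04,-0.04,0.09],[0,0,0]],[[-0.03,-0.03,0.15],[0.13,0.13,0]],[[-0.02,-0.02,0.2],[0.13,0.13,0]]]' --gripper 0.05

```text
time_s: 42.0
position: [0.3004, -0.2712, 0.2355]
tcp_rot: [[0.702, 0.404, 0.587], [-0.689, 0.595, 0.414], [-0.182, -0.695, 0.696]]
force: [1.7, -0.9, 0.1]
opening: 0.578
```

```bash
python3 -c "
from rig import *;s=read_state();print(s['tcp_rot'].round(3),s['joint_positions'].round(1))"; python3 clamp.py w8
```

```text
[[ 0.702  0.404  0.587]
 [-0.689  0.595  0.414]
 [-0.182 -0.695  0.696]] [-80.3  28.1 108.5  30.2  81.5 -46.5]
[ 0.3004 -0.2712  0.2355] 42.0 [ 1.7 -0.9  0.1] [-80.  28. 108.  30.  82. -47.]
[41. 28.] 797 [370.2 719.   15.3 249.8  88.6] [0.025  0.0329] [97. 88. 78.]
[216.   5.] 239 [639.8 339.   27.9  66.8  44.5] [0.0241 0.0329] [120. 116. 108.]
[499.  61.] 1466 [ 759.7 -183.6  188.8    6.    89.8] [0.0249 0.0329] [92. 85. 76.]
[119.  46.] 259 [440.4 414.5   8.3  88.7  50. ] [0.0275 0.0331] [91. 80. 68.]
[195.  83.] 660 [465.7 178.7  47.3 125.1  64. ] [0.0247 0.0328] [109. 102.  94.]
[337.  75.] 313 [611.9 -19.9  14.6  62.5  78.6] [0.025  0.0328] [116. 113. 105.]
[116.  95.] 605 [358.3 276.4  41.2 117.2  71.5] [0.0251 0.0329] [67. 59. 53.]
[552. 109.] 425 [ 720.  -283.    57.1   22.1   23.9] [0.0206 0.0217] [227. 226. 221.]
[223. 127.] 485 [431.9  50.7  35.5  48.3  73. ] [0.0282 0.0334] [181. 157. 138.]
[268. 136.] 217 [457.9 -20.9  17.7  37.3  57.7] [0.0249 0.0328] [91. 75. 52.]
[326. 140.] 209 [499.6 -90.6  14.4  39.4  47.8] [0.0261 0.0324] [124. 116. 103.]
[319. 227.] 180 [ 397.7 -172.6   17.1   18.2   46.6] [0.0234 0.025 ] [197. 166. 131.]
```

```bash
python3 -c "
from rig import *;import numpy as np
from scipy.spatial.transform import Rotation as R
s=read_state();a=np.radians(-44.5);c,n=np.cos(a),np.sin(a)
Rt=np.array([[c,0,-n],[n,0,c],[0,-1,0]]);print((R.from_matrix(Rt@np.array(s['tcp_rot']).T)).as_rotvec())"
```

```text
[-0.67796241  0.42956554  0.06579167]
```

Call:
play_rows --commands '[[[0.005,0.005,0.01],[-0.1356,0.0859,0.0132]],[[0.015,0.015,0.02],[-0.2712,0.1718,0.0263]],[[0.025,0.025,0.02],[-0.4068,0.2577,0.0395]],[[0.035,0.035,0.02],[-0.5424,0.3437,0.0526]],[[0.0416,0.0432,0.02],[-0.678,0.4296,0.0658]],[[0.0416,0.0432,0.0],[-0.678,0.4296,0.0658]],[[0.0416,0.0432,0.0],[-0.678,0.4296,0.0658]],[[0.0416,0.0432,0.0],[-0.678,0.4296,0.0658]]]'

```text
time_s: 43.05
position: [0.3415, -0.2272, 0.2341]
tcp_rot: [[0.709, -0.002, 0.705], [-0.705, 0.003, 0.709], [-0.003, -1.0, 0.0]]
force: [0.8, 0.2, -0.3]
opening: 0.571
```

```bash
python3 clamp.py w9;  python3 -c "
from rig import *;s=read_state();print(s['tcp_rot'].round(3),s['joint_positions'].round(1))"
```

```text
[ 0.3415 -0.2272  0.2341] 43.05 [ 0.8  0.2 -0.3] [-49.  15. 112.   0.  53.  -5.]
[286. 163.] 2774 [ 359.3 -210.1  123.5   27.    44.8] [0.0245 0.0272] [195. 167. 135.]
[514. 230.] 194 [ 486.  -432.3    9.6   32.1   47.7] [0.0198 0.0249] [110. 105.  98.]
[[ 0.709 -0.002  0.706]
 [-0.706  0.002  0.709]
 [-0.003 -1.     0.   ]] [-49.4  15.  112.1   0.   53.   -4.5]
```

Call:
play_rows --commands '[[[0,0,-0.05],[0,0,0]],[[0,0,-0.1],[0,0,0]],[[0,0,-0.15],[0,0,0]],[[0,0,-0.19],[0,0,0]],[[0,0,-0.203],[0,0,0]],[[0,0,-0.203],[0,0,0]],[[0,0,-0.203],[0,0,0]]]'

```text
time_s: 43.98
position: [0.3423, -0.2278, 0.0322]
tcp_rot: [[0.709, -0.0, 0.705], [-0.705, 0.0, 0.709], [-0.0, -1.0, 0.0]]
force: [-0.4, 0.1, 0.8]
opening: 0.577
```

Call:
play_rows --commands '[[[0,0,0],[0,0,0]],[[0,0,0],[0,0,0]],[[0,0,0],[0,0,0]],[[0,0,0],[0,0,0]],[[0,0,0],[0,0,0]],[[0,0,0.05],[0,0,0]],[[0,0,0.1],[0,0,0]],[[0,0,0.16],[0,0,0]],[[0,0,0.22],[0,0,0]],[[0,0,0.28],[0,0,0]]]' --gripper 0.0

```text
time_s: 45.22
position: [0.3411, -0.2262, 0.3129]
tcp_rot: [[0.71, -0.002, 0.705], [-0.705, 0.003, 0.71], [-0.003, -1.0, 0.0]]
force: [0.4, -1.1, -0.8]
opening: 0.319
```

Call:
play_rows --commands '[[[0.0,0.02,0.04],[0,0,0.05]],[[0.01,0.07,0.05],[0,0,0.2]],[[0.025,0.12,0.05],[0,0,0.38]],[[0.04,0.17,0.05],[0,0,0.56]],[[0.055,0.22,0.05],[0,0,0.74]],[[0.07,0.27,0.05],[0,0,0.92]],[[0.08,0.32,0.05],[0,0,1.1]],[[0.09,0.37,0.05],[0,0,1.28]],[[0.095,0.42,0.05],[0,0,1.46]],[[0.1,0.47,0.05],[0,0,1.64]]]'

```text
time_s: 46.48
position: [0.4411, 0.2446, 0.3604]
tcp_rot: [[0.649, -0.003, -0.761], [0.761, -0.003, 0.649], [-0.004, -1.0, 0.001]]
force: [0.5, -0.2, -0.6]
opening: 0.32
```

Call:
play_rows --commands '[[[0.005,0.05,0],[0,0,0.05]],[[0.01,0.1,0],[0,0,0.05]],[[0.01,0.122,0],[0,0,0.05]],[[0.01,0.122,-0.05],[0,0,0.05]],[[0.01,0.122,-0.1],[0,0,0.05]],[[0.01,0.122,-0.15],[0,0,0.05]],[[0.01,0.122,-0.19],[0,0,0.05]],[[0.01,0.122,-0.19],[0,0,0.05]],[[0.01,0.122,-0.19],[0,0,0.05]]]'

```text
time_s: 47.6
position: [0.4526, 0.3651, 0.1723]
tcp_rot: [[0.616, -0.0, -0.788], [0.788, -0.001, 0.616], [-0.001, -1.0, -0.001]]
force: [0.7, 1.1, -0.2]
opening: 0.319
```

```bash
python3 car.py c5 scene side;  python3 -c "
from rig import *;s=read_state();print(s['tcp_rot'].round(3))"
```

```text
[0.4526 0.3651 0.1723] 47.6 [ 0.7  1.1 -0.2]
TCP carrier 0.0152 -0.0269
scene wood [187. 184.] 408 [ 70.2   8.8 152.7  61.6  84.7] 0.0399
side wood [133. 206.] 512 [ 73.5   8.9 148.3  53.2  89.8] 0.0392
[[ 0.615  0.002 -0.788]
 [ 0.788 -0.     0.615]
 [ 0.001 -1.    -0.001]]
```

Call:
play_rows --commands '[[[0,0,-0.04],[0,0,0]],[[0,0,-0.08],[0,0,0]],[[0,0,-0.11],[0,0,0]],[[0,0,-0.12],[0,0,0]],[[0,0,-0.12],[0,0,0]]]'

```text
time_s: 48.32
position: [0.4525, 0.3654, 0.0519]
tcp_rot: [[0.615, -0.001, -0.788], [0.788, -0.001, 0.615], [-0.001, -1.0, -0.0]]
force: [-0.2, 0.5, -1.2]
opening: 0.319
```

Call:
play_rows --commands '[[[0,0,-0.007],[0,0,0]],[[0.002,0.0025,-0.007],[0,0,0]],[[0.004,0.005,-0.007],[0,0,0]],[[0.006,0.0077,-0.0075],[0,0,0]],[[0.006,0.0077,-0.0075],[0,0,0]],[[0.006,0.0077,-0.0075],[0,0,0]]]'

```text
time_s: 49.08
position: [0.4579, 0.3729, 0.0436]
tcp_rot: [[0.615, -0.002, -0.788], [0.788, -0.002, 0.615], [-0.002, -1.0, 0.0]]
force: [0.2, 0.8, -0.2]
opening: 0.319
```

Call:
play_rows --commands '[[[0,0,0],[0,0,0]],[[0,0,0],[0,0,0]],[[0,0,0],[0,0,0]],[[0,0,0.04],[0,0,0]],[[0,0,0.1],[0,0,0]],[[0,0,0.16],[0,0,0]],[[0,0,0.22],[0,0,0]],[[0,0,0.29],[0,0,0]],[[0,0,0.29],[0,0,0]]]' --gripper 0.036

```text
time_s: 50.2
position: [0.4601, 0.3742, 0.3396]
tcp_rot: [[0.615, 0.009, -0.788], [0.788, 0.004, 0.615], [0.009, -1.0, -0.004]]
force: [0.5, 0.2, -0.8]
opening: 0.415
```

```bash
python3 car.py c6 wrist; python3 - <<'E'
from fit import *
for n in ['scene','side']:
    c=capture(n);save('c6'+n,c['frame'])
a=cv2.imread('pics/c6scene.png');b=cv2.imread('pics/c6side.png');w=cv2.imread('pics/c6wrist.png')
t=np.hstack([a,b]);t=cv2.resize(t,(800,300));cv2.imwrite('pics/m6.png',np.vstack([t,cv2.resize(w[:234],(718,300))[:, :718].copy() if 0 else np.pad(cv2.resize(w[:234],(718,300)),((0,0),(0,82),(0,0)))]))
E
```

```text
[0.4601 0.3742 0.3396] 50.2 [ 0.5  0.2 -0.8]
TCP carrier 0.027 -0.0271
wrist wood [334. 106.] 766 [88.1 58.4 24.6 48.9  3.3] 0.0382
wrist wood [276. 124.] 304 [17.4 36.8 48.   8.7 89.7] 0.038
wrist wood [285. 124.] 337 [29.8 36.8 48.1 11.2 89.8] 0.0381
wrist wood [312. 133.] 1041 [61.9 25.6 24.6 66.6  3.3] 0.0386
wrist wood [334. 157.] 1031 [90.8 -6.1 25.  68.1  2.8] 0.0387
wrist wood [281. 176.] 894 [ 23.3 -29.8  24.1  66.    0.2] 0.0387
wrist wood [313. 184.] 602 [ 63.9 -40.2  22.6  48.6   2.7] 0.038
```

View pics/m6.png

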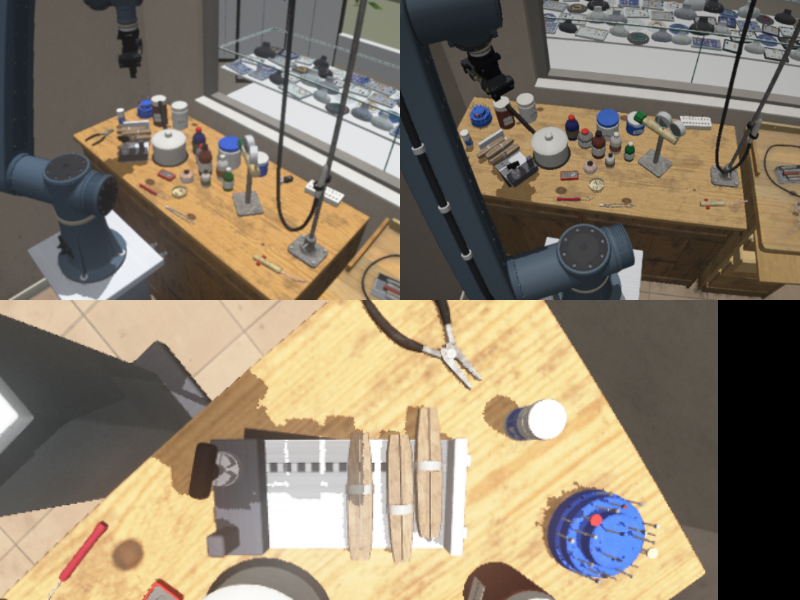

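Call:
play_rows --commands '[[[-0.035,-0.05,0],[0,0,0]],[[-0.0708,-0.1045,0],[0,0,0]],[[-0.0708,-0.1045,0],[0,0,0]],[[-0.0708,-0.1045,-0.06],[0,0,0]],[[-0.0708,-0.1045,-0.12],[0,0,0]],[[-0.0708,-0.1045,-0.16],[0,0,0]],[[-0.0708,-0.1045,-0.16],[0,0,0]],[[-0.0708,-0.1045,-0.16],[0,0,0]]]' --gripper 0.045

```text
time_s: 51.35
position: [0.3878, 0.2687, 0.1738]
tcp_rot: [[0.615, -0.001, -0.788], [0.788, -0.002, 0.615], [-0.002, -1.0, 0.0]]
force: [1.0, -0.5, -0.2]
opening: 0.515
```

Call:
play_rows --commands '[[[0.0015,0.001,-0.04],[0,0,0]],[[0.0015,0.001,-0.078],[0,0,0]],[[0.0015,0.001,-0.078],[0,0,0]],[[0.0015,0.001,-0.078],[0,0,0]]]'

```text
time_s: 51.85
position: [0.3899, 0.2699, 0.0973]
tcp_rot: [[0.615, 0.001, -0.788], [0.788, -0.001, 0.615], [0.0, -1.0, -0.002]]
force: [0.5, 0.1, 0.6]
opening: 0.515
```

Call:
play_rows --commands '[[[0,0,0],[0,0,0]],[[0,0,0],[0,0,0]],[[0,0,0],[0,0,0]],[[0,0,0],[0,0,0]],[[0,0,0],[0,0,0]]]' --gripper 0.0

```text
time_s: 52.48
position: [0.3888, 0.2694, 0.0959]
tcp_rot: [[0.615, -0.001, -0.788], [0.788, -0.002, 0.615], [-0.002, -1.0, -0.0]]
force: [-0.5, 0.1, 4.8]
opening: 0.18
```

Call:
play_rows --commands '[[[0.0061,0.0079,0],[0,0,0]],[[0.0123,0.0158,0],[0,0,0]],[[0.0184,0.0237,0],[0,0,0]],[[0.0246,0.0316,0],[0,0,0]],[[0.0307,0.0395,0],[0,0,0]],[[0.0369,0.0473,0],[0,0,0]],[[0.043,0.0552,0],[0,0,0]],[[0.0479,0.0616,0],[0,0,0]],[[0.0479,0.0616,0],[0,0,0]]]'

```text
time_s: 53.6
position: [0.4372, 0.3316, 0.0959]
tcp_rot: [[0.615, -0.0, -0.788], [0.788, -0.001, 0.615], [-0.001, -1.0, -0.0]]
force: [0.1, 0.5, 5.4]
opening: 0.179
```

Call:
play_rows --commands '[[[0.0018,0.0024,0],[0,0,0]],[[0.0037,0.0047,0],[0,0,0]],[[0.0055,0.0071,0],[0,0,0]],[[0.0074,0.0095,0],[0,0,0]],[[0.0074,0.0095,0],[0,0,0]],[[0.0074,0.0095,0],[0,0,0]]]'

```text
time_s: 54.35
position: [0.4437, 0.34, 0.0959]
tcp_rot: [[0.615, -0.002, -0.788], [0.788, -0.002, 0.615], [-0.003, -1.0, 0.0]]
force: [-0.1, -0.7, 5.5]
opening: 0.186
```

Call:
play_rows --commands '[[[0.0009,0.0012,0],[0,0,0]],[[0.0018,0.0024,0],[0,0,0]],[[0.0018,0.0024,0],[0,0,0]],[[0.0018,0.0024,0],[0,0,0]]]'

```text
time_s: 54.85
position: [0.4452, 0.342, 0.0959]
tcp_rot: [[0.615, -0.003, -0.789], [0.789, -0.003, 0.615], [-0.004, -1.0, 0.0]]
force: [-0.6, -2.0, 6.5]
opening: 0.178
```

Call:
play_rows --commands '[[[0.0009,0.0012,0],[0,0,0]],[[0.0018,0.0024,0],[0,0,0]],[[0.0018,0.0024,0],[0,0,0]]]'

```text
time_s: 55.22
position: [0.447, 0.3443, 0.0959]
tcp_rot: [[0.615, -0.003, -0.789], [0.789, -0.003, 0.615], [-0.004, -1.0, 0.0]]
force: [-1.3, -1.4, 6.1]
opening: 0.184
```

Call:
play_rows --commands '[[[0.0006,0.0008,0],[0,0,0]],[[0.0012,0.0016,0],[0,0,0]],[[0.0012,0.0016,0],[0,0,0]]]'

```text
time_s: 55.6
position: [0.4482, 0.3458, 0.0959]
tcp_rot: [[0.615, -0.003, -0.789], [0.789, -0.004, 0.615], [-0.004, -1.0, -0.0]]
force: [-0.9, -2.1, 7.4]
opening: 0.179
```

Call:
play_rows --commands '[[[0.0006,0.0008,0],[0,0,0]],[[0.0006,0.0008,0],[0,0,0]],[[0.0006,0.0008,0],[0,0,0]]]'

```text
time_s: 55.98
position: [0.4484, 0.3461, 0.0959]
tcp_rot: [[0.615, -0.004, -0.789], [0.789, -0.005, 0.615], [-0.006, -1.0, 0.0]]
force: [-1.7, -4.1, 6.9]
opening: 0.179
```

Call:
play_rows --commands '[[[0.0006,0.0008,0],[0,0,0]],[[0.0006,0.0008,0],[0,0,0]],[[0.0006,0.0008,0],[0,0,0]]]'

```text
time_s: 56.35
position: [0.4484, 0.3461, 0.0959]
tcp_rot: [[0.614, -0.005, -0.789], [0.789, -0.006, 0.614], [-0.008, -1.0, 0.0]]
force: [-2.7, -5.3, 8.8]
opening: 0.186
```

Call:
play_rows --commands '[[[0.0006,0.0008,0],[0,0,0]],[[0.0012,0.0016,0],[0,0,0]],[[0.0012,0.0016,0],[0,0,0]]]'

```text
time_s: 56.72
position: [0.4484, 0.3462, 0.0959]
tcp_rot: [[0.614, -0.008, -0.789], [0.789, -0.009, 0.614], [-0.012, -1.0, 0.001]]
force: [-2.7, -10.5, 11.4]
opening: 0.179
```

```bash
python3 car.py c7 scene
```

```text
[0.4484 0.3462 0.0959] 56.725 [ -2.7 -10.5  11.4]
TCP carrier -0.0023 -0.0352
```

Call:
play_rows --commands '[[[-0.002,-0.0026,0],[0,0,0]],[[-0.004,-0.0052,0],[0,0,0]],[[-0.005,-0.0064,0],[0,0,0]],[[-0.005,-0.0064,0],[0,0,0]],[[-0.005,-0.0064,0],[0,0,0]]]'

```text
time_s: 57.4
position: [0.4465, 0.3437, 0.0959]
tcp_rot: [[0.615, -0.001, -0.789], [0.789, -0.002, 0.615], [-0.002, -1.0, -0.0]]
force: [1.5, 0.8, 6.6]
opening: 0.179
```

```bash
python3 car.py c8 scene
```

```text
[0.4465 0.3437 0.0959] 57.4 [1.5 0.8 6.6]
TCP carrier -0.0055 -0.0352
```

Call:
play_rows --commands '[[[-0.0008,-0.001,0],[0,0,0]],[[-0.0008,-0.001,0],[0,0,0]],[[-0.0008,-0.001,0],[0,0,0]]]'

```text
time_s: 57.82
position: [0.4458, 0.3429, 0.0959]
tcp_rot: [[0.615, -0.0, -0.789], [0.789, -0.002, 0.615], [-0.001, -1.0, -0.001]]
force: [1.1, 0.8, 5.6]
opening: 0.18
```

Call:
play_rows --commands '[[[0,0,0],[0,0,0]],[[0,0,0],[0,0,0]],[[0,0,0],[0,0,0]],[[0,0,0.05],[0,0,0]],[[0,0,0.1],[0,0,0]],[[0,0,0.15],[0,0,0]],[[0,0,0.2],[0,0,0]],[[0,0,0.2],[0,0,0]],[[0,0,0.2],[0,0,0]]]' --gripper 0.045

```text
time_s: 58.95
position: [0.4444, 0.3421, 0.2948]
tcp_rot: [[0.615, -0.004, -0.788], [0.788, -0.003, 0.615], [-0.004, -1.0, 0.001]]
force: [-0.3, 0.4, -1.2]
opening: 0.517
```

```bash
python3 knob.py w10; python3 car.py c9 wrist
```

```text
[0.44439271 0.34213223 0.29483064] 58.95 [-0.3  0.4 -1.2]
knob 812 carrier frame rect [-7.8 28.4 43.5 16.7 80.2] world [0.3949 0.3809] z 0.1218
post 47 carrier frame rect [ -9.8 -27.6  17.    7.3  28.4] world [0.4379 0.3449] z 0.0963
bar 1004 carrier frame rect [-6.6  7.6 95.4 32.7 89.3] world [0.412  0.3691] z 0.0475
[0.4441 0.342  0.294 ] 59.0 [-0.2  0.2 -1.1]
TCP carrier -0.0083 -0.0343
wrist wood [382. 100.] 975 [95.2 58.5 49.1 24.2 89.7] 0.0381
wrist wood [331. 120.] 916 [39.6 36.4 23.3 48.8  0.5] 0.0381
wrist wood [367. 143.] 2669 [81.5  9.  99.5 52.7 89.5] 0.0387
wrist wood [329. 177.] 1220 [ 40.3 -29.5  25.3  66.2   0.5] 0.0385
wrist wood [353. 186.] 813 [ 68.1 -40.6  48.5  25.   89.5] 0.0379
```

Call:
play_rows --commands '[[[-0.025,0.02,0],[0,0,-0.12]],[[-0.0495,0.039,0],[0,0,-0.245]],[[-0.0495,0.039,0],[0,0,-0.245]],[[-0.0495,0.039,-0.05],[0,0,-0.245]],[[-0.0495,0.039,-0.1],[0,0,-0.245]],[[-0.0495,0.039,-0.1],[0,0,-0.245]],[[-0.0495,0.039,-0.1],[0,0,-0.245]]]' --gripper 0.042

```text
time_s: 59.92
position: [0.3969, 0.3817, 0.1963]
tcp_rot: [[0.788, -0.001, -0.616], [0.616, -0.001, 0.788], [-0.002, -1.0, 0.0]]
force: [0.1, -0.3, 0.5]
opening: 0.481
```

```bash
python3 knob.py w11
```

```text
[0.39688012 0.38169001 0.19627133] 59.925 [ 0.1 -0.3  0.5]
knob 1461 carrier frame rect [-7.7 28.8 43.7 15.6 75.4] world [0.3946 0.3812] z 0.1217
post 31 carrier frame rect [ -9.  -40.2  10.9  16.9  70.6] world [0.4483 0.3378] z 0.0976
bar 1917 carrier frame rect [ 43.7  11.5 132.2  89.1   0.2] world [0.4399 0.4111] z 0.0475
```

View pics/w11.png

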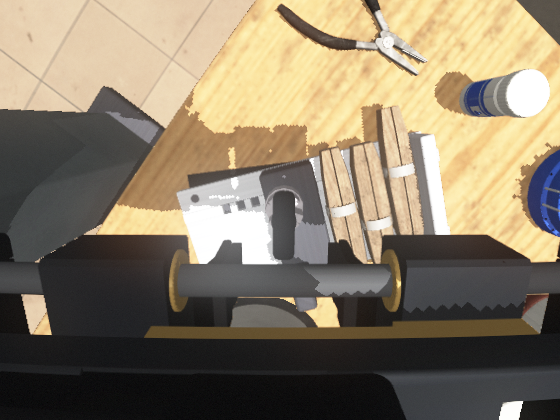

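Call:
play_rows --commands '[[[-0.0021,-0.0005,-0.04],[0,0,0]],[[-0.0021,-0.0005,-0.077],[0,0,0]],[[-0.0021,-0.0005,-0.077],[0,0,0]],[[-0.0021,-0.0005,-0.077],[0,0,0]]]'

```text
time_s: 60.48
position: [0.3951, 0.382, 0.1207]
tcp_rot: [[0.788, 0.001, -0.616], [0.616, 0.001, 0.788], [0.001, -1.0, -0.0]]
force: [-0.5, 0.5, 0.2]
opening: 0.48
```

Call:
play_rows --commands '[[[0,0,0],[0,0,0]],[[0,0,0],[0,0,0]],[[0,0,0],[0,0,0]],[[0,0,0],[0,0,0]],[[0,0,0],[0,0,0]]]' --gripper 0.0

```text
time_s: 61.1
position: [0.3944, 0.3815, 0.119]
tcp_rot: [[0.788, -0.001, -0.616], [0.616, -0.0, 0.788], [-0.001, -1.0, 0.0]]
force: [1.2, 0.6, 2.7]
opening: 0.155
```

Call:
play_rows --commands '[[[0,0,0.003],[0,0,0]],[[0,0,0.005],[0,0,0]],[[0,0,0.0055],[0,0,0]],[[0,0,0.0055],[0,0,0]]]'

```text
time_s: 61.6
position: [0.3932, 0.3805, 0.1234]
tcp_rot: [[0.788, -0.004, -0.616], [0.616, -0.003, 0.788], [-0.005, -1.0, 0.0]]
force: [3.5, -1.9, -10.2]
opening: 0.158
```

Call:
play_rows --commands '[[[0,0,0],[0,0,-0.15]],[[0,0,0],[0,0,-0.3]],[[0,0,0],[0,0,-0.45]],[[0,0,0],[0,0,-0.6]],[[0,0,0],[0,0,-0.75]],[[0,0,0],[0,0,-0.9]],[[0,0,0],[0,0,-1.05]],[[0,0,0],[0,0,-1.2]],[[0,0,0],[0,0,-1.325]],[[0,0,0],[0,0,-1.325]]]'

```text
time_s: 62.85
position: [0.3936, 0.3805, 0.1237]
tcp_rot: [[0.79, -0.002, 0.613], [-0.613, 0.001, 0.79], [-0.002, -1.0, -0.001]]
force: [3.3, -3.0, -10.0]
opening: 0.155
```

Call:
play_rows --commands '[[[0,0,-0.004],[0,0,0]],[[0,0,-0.008],[0,0,0]],[[0,0,-0.008],[0,0,0]],[[0,0,-0.008],[0,0,0]]]'

```text
time_s: 63.35
position: [0.3938, 0.3806, 0.1159]
tcp_rot: [[0.79, -0.002, 0.613], [-0.613, 0.001, 0.79], [-0.002, -1.0, -0.0]]
force: [4.4, -2.8, -8.4]
opening: 0.156
```

Call:
play_rows --commands '[[[0,0,-0.003],[0,0,0]],[[0,0,-0.006],[0,0,0]],[[0,0,-0.0085],[0,0,0]],[[0,0,-0.0085],[0,0,0]],[[0,0,-0.0085],[0,0,0]]]'

```text
time_s: 63.98
position: [0.3944, 0.3815, 0.1077]
tcp_rot: [[0.789, -0.0, 0.614], [-0.614, 0.003, 0.789], [-0.002, -1.0, 0.002]]
force: [5.9, -1.6, -6.6]
opening: 0.157
```

Call:
play_rows --commands '[[[0,0,0],[0,0,0]],[[0,0,0],[0,0,0]],[[0,0,0],[0,0,0]],[[0,0,0.04],[0,0,0]],[[0,0,0.09],[0,0,0]],[[0,0,0.14],[0,0,0]],[[0,0,0.14],[0,0,0]],[[0,0,0.14],[0,0,0]]]' --gripper 0.042

```text
time_s: 64.97
position: [0.3927, 0.3808, 0.2473]
tcp_rot: [[0.789, -0.003, 0.614], [-0.614, 0.002, 0.789], [-0.003, -1.0, -0.001]]
force: [0.6, 0.6, -0.6]
opening: 0.483
```

```bash
python3 knob.py w12; python3 car.py c12 wrist
```

```text
[0.39266996 0.38078187 0.24725977] 64.975 [ 0.6  0.6 -0.6]
knob 871 carrier frame rect [-8.7 28.3 13.1 43.9 89.8] world [0.3944 0.3801] z 0.11
post 110 carrier frame rect [ -8.1 -34.3  17.7  15.8  85.7] world [0.4442 0.3421] z 0.0958
bar 412 carrier frame rect [ 43.8   1.4 106.  132.7  89.7] world [0.4479 0.405 ] z 0.0471
[0.3924 0.3805 0.2465] 65.025 [ 0.2  0.8 -0.1]
TCP carrier -0.0096 0.0301
wrist wood [257.  78.] 1226 [96.  58.2 48.7 24.  89.9] 0.0382
wrist wood [324.  78.] 1785 [95.6 -8.2 24.5 65.6  0.2] 0.0387
wrist wood [292. 102.] 886 [74.2 23.6 12.1 69.1  0.9] 0.0385
wrist wood [357. 103.] 538 [ 74.2 -41.2  11.1  48.2   0. ] 0.038
wrist wood [291. 115.] 778 [61.6 25.5 65.6 10.3 89.9] 0.0385
wrist wood [358. 115.] 508 [ 61.8 -40.9  10.3  49.2   0.5] 0.038
wrist wood [345. 138.] 1629 [ 40.6 -28.8  68.   24.   89.9] 0.0387
wrist wood [281. 138.] 1098 [39.9 36.4 23.3 49.2  0.5] 0.0382
```

View pics/w12.png

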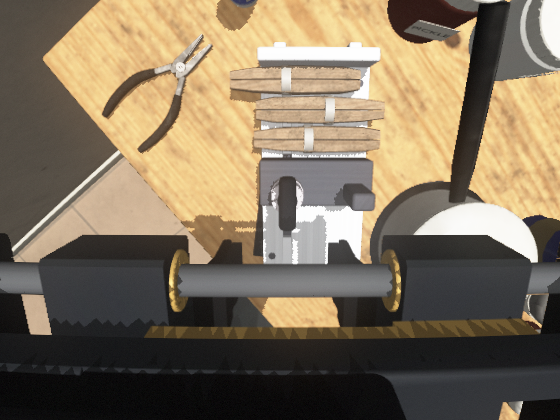

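```bash
python3 -c "
from rig import *;print(hand_in())"
```

```text
the job is handed in; nothing more can be done
None
```

I packed all three clamps that were on the cabinet top and locked the bar behind them, then handed the job in at about 65 s. No verdict was reported.

1. **Plunger:** I lifted it and twisted it into the rest notch. It stayed at 12 mm lift after release.
2. **Clamps:** I drew the bar back and laid the clamps flat across the base. One clamp was knocked aside under the hanging hose during the run. I pulled it out with a 45° tilted grip, set it down, and picked it up again upright.
3. **Bar:** I pushed until it stopped moving, at about 10 N on the wrist. I then backed it about 4 mm to the nearest slot behind, at carrier x = -8 mm. I twisted the plunger back and it dropped.

The last checks from the wrist camera showed:

| Check | Measured | Limit |
|---|---|---|
| Knob top height | 110 mm (fully down) | – |
| Clamp positions, carrier x | about 96, 68 and 40 mm | below 105 mm |
| Clamp angle across the plate | within about 1° of square | 0.35 rad (20°) |
| Clamp middles from the centre line | within about 21 mm | 45 mm |
| Last clamp, ahead of the bar's origin | about 48 mm | 35 to 56 mm |

The gripper was clear of everything when I handed in. I did not measure the brass dish, loupe or red case again at the end, but the arm never touched them. No check failed. The only disagreement was the knob angle while it was retracted: successive views gave 68° to 80°, probably because the view partly took in the knob's side face.

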